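# Park the jar caddy in its bay

## Robot

A 6-joint arm with a two-finger parallel gripper is mounted at the origin on the work surface. World frame = base frame: x ahead of the robot, y to its left, z up, the work surface at z = 0. Lengths are in m, angles in degrees, forces in N, time in s.
With the tool pointing down it reaches from about 0.35 to 0.875 m from the base axis. Payload 4.2 kg.
Tool frame: the origin (TCP) lies between the finger pads; the fingertips stand 8 mm ahead of it and the grasp point (between the pads) lies 11 mm behind it; x points along the fingers, y is the direction in which the jaws open and shut, and the axes are right-handed (so a half turn about x gives the same grasp; the last joint's range is limited). The gripper opens to 87 mm and grips with 3 to 60 N. Pads are 19 mm wide; open, the fingers measure 117 mm over their backs; the gripper's body (75 mm by 190 mm) begins 51 mm behind the grasp point.
Start: joints at [81.452, 22.042, 0.453, 0, -68.411, -14.817], TCP at [0.248, 0.574, 0.197] pointing down, gripper open.
Joint ranges: [-179.83, 179.83], [-69.29, 118.12], [-61.27, 80.66], [-181.25, 117.63], [-171.15, -9.14], [-177.46, 177.46]. Speed limits (degrees/s): [159.86, 159.86, 180, 180, 180, 180].

## Interface

Orientations are given as a 3x3 rotation matrix whose columns are the frame's x, y, z axes.
In Python, from station import r gives the robot as it stands. The module is installed in compiled form; this text tells all that it offers.
- The arm moves only by the tool move_arm, never from a script. Its argument "increments" is one flat list of numbers, 7 for each row, row after row: the turn, a rotation vector about the tool's x, y, z in degrees, then the shift along the tool's x, y, z in m, then the finger opening in m, from 0 to 0.087. A call has 1 to 12 rows; each row is the pose to reach, as a shift and turn from the pose commanded when the call began, along the tool's axes at that moment; what a row does not reach only later rows make up. A row lasts 1/12 s, in which the tool goes at most 41.7 mm and 7.16 degrees, less where a joint would pass 70% of its speed; a pose out of reach is approached as far as the arm can. A call with a gripper value outside its range is refused whole. The fingers move at their own pace and stop on an object; the grip force is fixed at half the most. Time passes only in rows, so rows that repeat a pose let the fingers close. It gives the time, the measured TCP pose, the force and the opening at its end, in the units of the state.
- r.sense(): the state, without advancing time (a new reading comes with each control period).
- r.capture(name): name is "scene" or "top" or "wrist"; returns the picture (480x640x3 uint8, red, green, blue); there is no depth.
- r.calibration(name): a dict with "fx", "fy", "cx", "cy" (pixels), "rvec" (rotation vector, rad) and "tvec" (3), from world to camera coordinates, as OpenCV has them; the wrist camera has in their place "tool_from_camera" (4x4, takes a point from camera to tool coordinates, whose origin is the TCP and whose axes are the tool frame's). Camera axes: x right, y down, z forward; pixel columns grow to the right and rows downward; lengths in m; the calibration is good to about 2 mm. A picture is of the moment at which its call begins: read the wrist's pose just before it. calibration takes no time and is no camera call.
- r.finish_job(): hands the job in, once; it reports no verdict.
The state is a dict: "time_s": time; "joints": joint angles; "joint_velocities": joint speeds; "effort": joint torques, N m; "tcp_pos": TCP position; "ee_rot": TCP orientation; "wrist_force": force on the tool from outside, world axes, zero at the start; "moment": the same for the moment, N m; "gripper_width": opening from 0.0 (shut) to 1.0 (fully open).
Only numpy, scipy, OpenCV 4.12 (cv2) and the standard library are available. Lean on these libraries where they do the work, as an engineer would, in place of code of your own. Each camera call takes 0.05 s, during which the arm holds its last target.

## Task

Push the jar caddy along the counter until all four swivel castors trail straight behind their pivots, then steer it into its parking bay, roll the front wheels over the low sill, and gently press its nose home against the soft buffer for a moment without ramming the bay. Leave it parked there, square, front wheels behind the sill, nose still resting against the buffer, castors trailing and jar upright; keep the wheels on the counter and do not disturb the other things.

Things in the scene. Friction and masses are not known exactly. Their poses are not given: they have to be found in the camera images.
- caddy: light bamboo tray caddy on four swivel castors, 200 mm long (its x), 150 mm wide, about 0.5 kg. Origin on the counter under the tray's middle; x points to the nose, y to the caddy's left, z up. Tray bottom at 40 mm, floor at 48 mm; side boards to 78 mm, nose and rear boards to 85 mm, 8 mm thick. It rolls very freely and coasts a little.
- handle (a point): middle of the crossbar of the steel hoop handle on the caddy's rear board: a level round bar 10 mm thick, 110 mm long across the caddy (along its y), 118 mm above the counter, at x = -96 mm in the caddy's frame; room for a finger before and behind it. Its axes are the caddy's.
- castor_fl (a point): wheel centre (wheel 28 mm across, 12 mm wide) of the front left swivel castor, which turns freely all round about an upright pivot at x = +75 mm, y = +46 mm in the caddy's frame. The wheel centre is 14 mm from the pivot line, 14 mm above the counter; trailing straight, it is 14 mm behind the pivot (caddy -x). At the start the castors are cocked at random.
- castor_fr (a point): wheel centre (wheel 28 mm across, 12 mm wide) of the front right swivel castor, which turns freely all round about an upright pivot at x = +75 mm, y = -46 mm in the caddy's frame. The wheel centre is 14 mm from the pivot line, 14 mm above the counter; trailing straight, it is 14 mm behind the pivot (caddy -x). At the start the castors are cocked at random.
- castor_rl (a point): wheel centre (wheel 28 mm across, 12 mm wide) of the rear left swivel castor, which turns freely all round about an upright pivot at x = -75 mm, y = +46 mm in the caddy's frame. The wheel centre is 14 mm from the pivot line, 14 mm above the counter; trailing straight, it is 14 mm behind the pivot (caddy -x). At the start the castors are cocked at random.
- castor_rr (a point): wheel centre (wheel 28 mm across, 12 mm wide) of the rear right swivel castor, which turns freely all round about an upright pivot at x = -75 mm, y = -46 mm in the caddy's frame. The wheel centre is 14 mm from the pivot line, 14 mm above the counter; trailing straight, it is 14 mm behind the pivot (caddy -x). At the start the castors are cocked at random.
- jar: glass clamp-lid jar, 80 mm across, 85 mm tall, 0.25 to 0.45 kg, standing loose in the caddy's tray a little ahead of its middle; its top is 133 mm above the counter. Origin at the centre of its underside.
- bay: fixed parking bay of dark wood. Origin on the counter under the middle of its sill; x points into the bay, as the parked caddy's nose must, z up. Two side rails 58 mm high, 162 mm apart inside (the caddy is 150 mm wide), run from 10 mm before the sill to 174 mm behind it; before that they flare out to a mouth about 200 mm wide, its tips 60 mm before the sill.
- sill (a point): middle of the sill's top: a low rounded aluminium strip 3 mm high and 16 mm wide, across the bay between the rails, axes of the bay. Rolling the front wheels over it takes a steady push of 2 to 4 N; behind it they stand on the counter again and cannot roll back by themselves.
- nose (a point): middle of the flat outer face of the caddy's nose board, at x = +100 mm, 70 mm high in the caddy's frame (axes of the caddy). It meets the buffer, which yields about 1 mm for each 4 N, 5 mm at most, more stiffly if pushed fast (0.3 N more per mm/s), and swells back slowly: ease the push off before letting go, or the caddy may roll back from it.
- endframe: fixed end board of the bay, 88 mm high, inner face 162 mm behind the sill; origin and axes of the bay. On two steel rods it carries a sliding fence, a dark board faced with a soft black rubber buffer bar, 130 mm wide, 58 to 82 mm above the counter. The fence sits stiffly where it was last left, which is not reported: the buffer's face is 60 to 102 mm behind the sill and must be felt for.
- blender: bystander: white blender base with a chrome toggle switch, 132 mm across, 139 mm tall, standing beyond the bay. Origin at the centre of its underside.
- strainer: bystander: aluminium bowl strainer 132 mm across, 48 mm high, with a 100 mm handle. Origin at the centre of its underside.
- scoop: bystander: red plastic scoop, 160 mm long, 34 mm high, lying behind the caddy. Origin on its underside near its back wall.
- spatula: bystander: bamboo spatula 260 mm long, lying on the far side of the counter. Origin near its middle.
Mind the look-alikes: they are no part of the job. Of the things shaped like the jar, the glass one is meant.

How it is judged:
By the outcome, as a careful person would: the job done as asked, in the order asked, and still so for the second after the job is handed in, with the robot touching nothing.
It also fails if it takes over 67 s, if anything falls off the work surface, if the arm or the gripper's body presses on something with over 40 N, if the wrist force passes 120 N, or if a joint passes its speed limit or range.

## Working session

There is one attempt and no reset: what is moved stays moved. The work goes in short steps, Python scripts to look and compute and a tool call to move; the robot and the scene stay as the last step left them, time stands still between calls to the robot, and variables do not carry over. Pictures are saved under pics/ and viewed, and the job is handed in when it is done.

Besides the shell and the picture viewer there is one more tool, called after "Call:" by a JSON object that holds its "api" and its "payload". move_arm: Moves the arm, as the interface text tells. Its arguments: {"type":"object","properties":{"increments":{"type":"array","items":{"type":"number"}}},"required":["increments"]}

```bash
mkdir -p pics; ls
python3 - <<'E'
from station import r
import cv2
s=r.sense(); print(s)
for n in ["scene","top","wrist"]:
    cv2.imwrite(f"pics/{n}0.png",r.capture(n)[:,:,::-1]); print(n,r.calibration(n))
E
```

```text
pics
{'time_s': 0.0, 'joints': array([ 8.14526931e+01,  2.20903227e+01,  3.82095262e-01, -2.87132526e-02,
       -6.84116917e+01, -1.48152955e+01]), 'joint_velocities': array([ 0.03390939, -0.00435017, -0.02939129, -0.05994624,  0.07900856,
        0.07228642]), 'effort': array([ 8.84330238e-04, -3.90667105e+01,  1.87406141e+01,  4.21973661e+00,
        1.10336868e-02, -1.85947338e-04]), 'tcp_pos': array([0.2475828 , 0.57316986, 0.19558082]), 'ee_rot': array([[-7.71875955e-04, -3.96717662e-01, -9.17940358e-01],
       [-2.00043501e-03, -9.17938182e-01,  3.96718404e-01],
       [-9.99997701e-01,  2.14249742e-03, -8.50734885e-05]]), 'wrist_force': array([ 0.39098061, -0.10294985, -0.47250778]), 'moment': array([ 0.0221746 ,  0.02108931, -0.06368915]), 'gripper_width': 1.0012629815423824}
scene {'fx': 576.4139988851081, 'fy': 576.4139988851081, 'cx': 306.38266605722225, 'cy': 243.66252087264746, 'rvec': array([ 1.09184368,  2.20564395, -1.13622043]), 'tvec': array([ 0.3582293 , -0.20253834,  1.96163088])}
top {'fx': 566.1945673445503, 'fy': 566.1945673445503, 'cx': 330.74589194296556, 'cy': 232.44329955102933, 'rvec': array([ 2.22028617, -2.16290149,  0.04481913]), 'tvec': array([-0.00362743,  0.57779035,  1.56206802])}
wrist {'fx': 352.5717087217929, 'fy': 352.5717087217929, 'cx': 322.52917666100865, 'cy': 242.80560540367537, 'tool_from_camera': array([[ 1.25656297e-04, -2.74969242e-01,  9.61453015e-01,
        -1.88584970e-01],
       [ 9.99999671e-01, -7.36327614e-04, -3.41278977e-04,
        -9.94662428e-05],
       [ 8.01785627e-04,  9.61452741e-01,  2.74969059e-01,
        -7.57723269e-02],
       [ 0.00000000e+00,  0.00000000e+00,  0.00000000e+00,
         1.00000000e+00]])}
```

View pics/scene0.png

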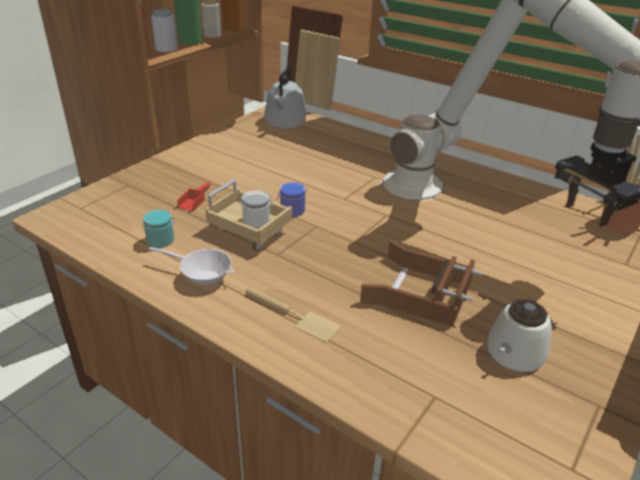

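View pics/top0.png

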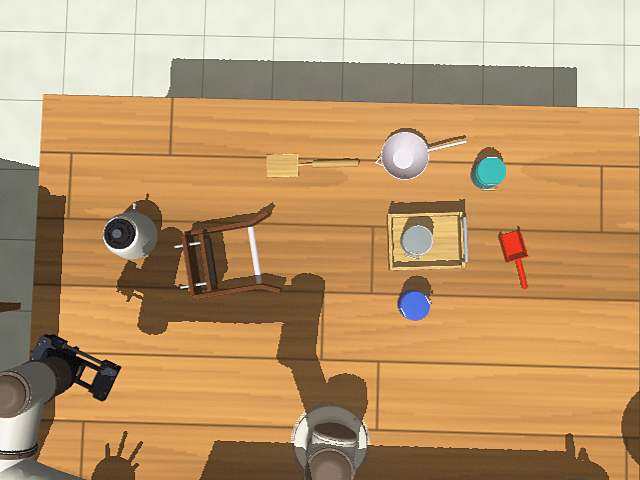

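View pics/wrist0.png

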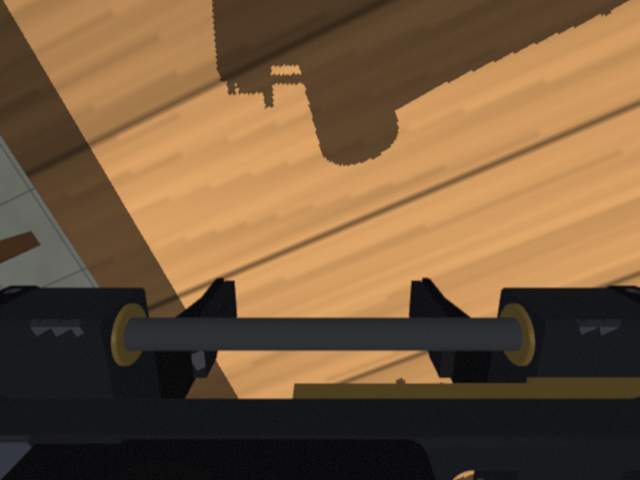

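The top view shows the caddy at about (427,240) with its handle on the right, so the nose points left. The glass jar is at (417,240). The bay is at (225,255) with its sill at (254,255). Next I'll zoom in on each.

Run:
```python
import cv2
im=cv2.imread('pics/top0.png')
cv2.imwrite('pics/zc.png',cv2.resize(im[190:290,370:490],None,fx=6,fy=6,interpolation=cv2.INTER_CUBIC))
cv2.imwrite('pics/zb.png',cv2.resize(im[195:305,170:300],None,fx=5,fy=5,interpolation=cv2.INTER_CUBIC))
```

```text
(no output)
```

View pics/zc.png

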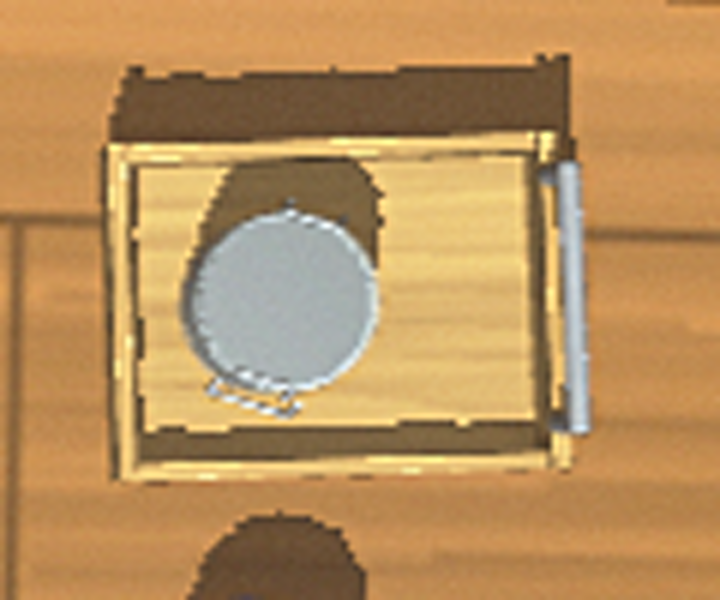

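View pics/zb.png

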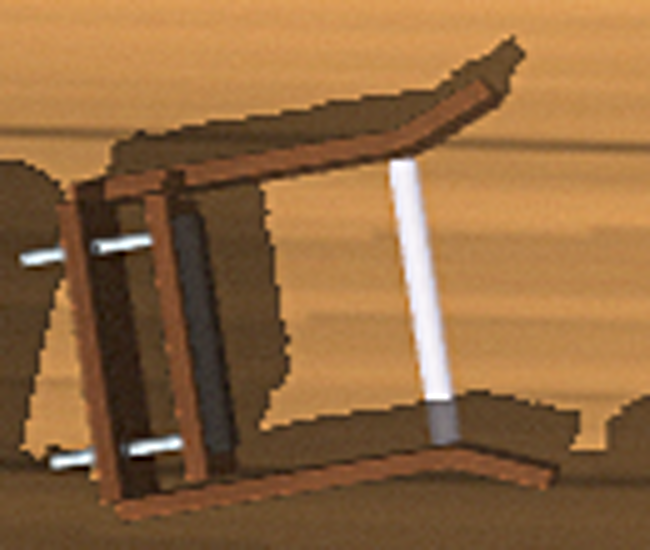

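```bash
cat > h.py <<'E'
import numpy as np,cv2
from station import r
def ray(n,px,z):
    c=r.calibration(n); R,_=cv2.Rodrigues(c['rvec']); C=-R.T@c['tvec']
    d=R.T@np.array([(px[0]-c['cx'])/c['fx'],(px[1]-c['cy'])/c['fy'],1])
    return C+d*(z-C[2])/d[2]
def zp(z,f,o): return ((z[0]+.5)/f-.5+o[0],(z[1]+.5)/f-.5+o[1])
E
python3 - <<'E'
from h import *
np.set_printoptions(precision=4,suppress=True)
C=lambda p,z: ray('top',zp(p,6,(370,190)),z)
B=lambda p,z: ray('top',zp(p,5,(170,195)),z)
def seg(nm,a,b):
    d=b-a; print(nm,a[:2],b[:2],'mid',((a+b)/2)[:2],'len',np.linalg.norm(d),'ang',np.degrees(np.arctan2(d[1],d[0])))
seg('nose',C((106,146),.085),C((119,479),.085))
seg('rear',C((556,132),.085),C((572,467),.085))
seg('sideL',C((119,479),.085),C((572,467),.085))
seg('sideR',C((106,146),.085),C((556,132),.085))
seg('bar',C((569,163),.120),C((581,431),.120))
print('jar',C((286,300),.133))
seg('sill',B((403,160),.003),B((443,443),.003))
seg('railU',B((185,187),.058),B((402,154),.058))
seg('railL',B((205,482),.058),B((440,449),.058))
seg('endU', B((65,205),.088),B((110,500),.088))
seg('bufface',B((205,220),.082),B((235,460),.082))
seg('fence front edge',B((172,195),.085),B((205,470),.085))
seg('endinner',B((78,205),.088),B((122,498),.088))
E
```

```text
nose [ 0.6274 -0.1382] [ 0.4802 -0.1471] mid [ 0.5538 -0.1427] len 0.14751248542039405 ang -176.54566515192298
rear [ 0.6388 -0.3373] [ 0.4908 -0.3466] mid [ 0.5648 -0.3419] len 0.14830182098980574 ang -176.42969962943152
sideL [ 0.4802 -0.1471] [ 0.4908 -0.3466] mid [ 0.4855 -0.2468] len 0.19971838008903967 ang -86.96525191126072
sideR [ 0.6274 -0.1382] [ 0.6388 -0.3373] mid [ 0.6331 -0.2378] len 0.1994140024715263 ang -86.739183757026
bar [ 0.6222 -0.3354] [ 0.5066 -0.3422] mid [ 0.5644 -0.3388] len 0.1158728957748784 ang -176.60947868335643
jar [ 0.5592 -0.2124  0.133 ]
sill [0.5888 0.2383] [0.431  0.2106] mid [0.5099 0.2244] len 0.16022573242234747 ang -170.0483943002391
railU [0.568  0.3477] [0.589  0.2305] mid [0.5785 0.2891] len 0.11908316137611899 ang -79.85537632467042
railL [0.409 0.331] [0.4301 0.2047] mid [0.4195 0.2678] len 0.1280801451712001 ang -80.50279535656146
endU [0.5554 0.4044] [0.3999 0.3744] mid [0.4776 0.3894] len 0.15835923622312584 ang -169.0724486503518
bufface [0.5496 0.3309] [0.4224 0.3102] mid [0.486  0.3205] len 0.12878468059109552 ang -170.75704111276667
fence front edge [0.5623 0.3483] [0.4169 0.3253] mid [0.4896 0.3368] len 0.1472390697610794 ang -171.0082727796278
endinner [0.5556 0.3975] [0.4011 0.3681] mid [0.4783 0.3828] len 0.1572197009624801 ang -169.21808332165955
```

```bash
cat >> h.py <<'E'
def rows(p,yaw,targets):
    """p,yaw commanded; targets list of (pos,yaw_total_turn_deg(world ccw),opening)"""
    c,s=np.cos(np.radians(yaw)),np.sin(np.radians(yaw))
    A=np.array([[0,0,-1],[c,s,0],[s,-c,0]])
    for q,dy,o in targets:
        d=A@(np.array(q)-np.array(p)); print([round(-dy,2),0,0]+[round(float(v),4) for v in d]+[o])
E
python3 - <<'E'
from h import *
s=r.sense(); print(s['tcp_pos'],s['joints'],np.degrees(np.arctan2(s['ee_rot'][1,1],s['ee_rot'][0,1])))
p=[.248,.574,.197]
rows(p,-113.37,[((.42,.12,.205),-80,.04),((.5646,-.3385,.205),-153.3,.04)])
E
```

```text
[0.24767722 0.57328675 0.19582219] [ 8.14512849e+01  2.20804098e+01  3.97845663e-01 -1.73765165e-02
 -6.84127776e+01 -1.48159366e+01] -113.37106562911411
[80, 0, 0, -0.008, 0.3485, -0.338, 0.04]
[153.3, 0, 0, -0.008, 0.7121, -0.6526, 0.04]
```

Call:
{"api": "move_arm", "payload": {"increments": [80, 0, 0, -0.008, 0.3485, -0.338, 0.04, 80, 0, 0, -0.008, 0.3485, -0.338, 0.04, 80, 0, 0, -0.008, 0.3485, -0.338, 0.04, 80, 0, 0, -0.008, 0.3485, -0.338, 0.04, 80, 0, 0, -0.008, 0.3485, -0.338, 0.04, 80, 0, 0, -0.008, 0.3485, -0.338, 0.04, 80, 0, 0, -0.008, 0.3485, -0.338, 0.04, 80, 0, 0, -0.008, 0.3485, -0.338, 0.04, 80, 0, 0, -0.008, 0.3485, -0.338, 0.04, 80, 0, 0, -0.008, 0.3485, -0.338, 0.04, 80, 0, 0, -0.008, 0.3485, -0.338, 0.04, 80, 0, 0, -0.008, 0.3485, -0.338, 0.04]}}

```text
time_s: 1.15
tcp_pos: [0.4199, 0.1168, 0.2047]
ee_rot: [[-0.0, -0.971, 0.237], [-0.0, 0.237, 0.971], [-1.0, 0.0, -0.0]]
wrist_force: [0.1, 0.9, 0.4]
gripper_width: 0.466
```

Run:
```python
from h import *
s=r.sense(); print(s['tcp_pos'],s['joints'],np.degrees(np.arctan2(s['ee_rot'][1,1],s['ee_rot'][0,1])))
rows([.42,.12,.205],166.63,[((.5646,-.3385,.205),-73.33,.04)])
```

```text
[0.41990421 0.11679367 0.20473578] [ 3.70531513e+01  2.82552061e+00 -2.36004013e+01  1.02425845e-03
 -6.35884938e+01 -5.07762209e+01] 166.27738528742972
[73.33, 0, 0, 0.0, -0.2467, -0.4126, 0.04]
```

Call:
{"api": "move_arm", "payload": {"increments": [73.33, 0, 0, 0, -0.2467, -0.4126, 0.04, 73.33, 0, 0, 0, -0.2467, -0.4126, 0.04, 73.33, 0, 0, 0, -0.2467, -0.4126, 0.04, 73.33, 0, 0, 0, -0.2467, -0.4126, 0.04, 73.33, 0, 0, 0, -0.2467, -0.4126, 0.04, 73.33, 0, 0, 0, -0.2467, -0.4126, 0.04, 73.33, 0, 0, 0, -0.2467, -0.4126, 0.04, 73.33, 0, 0, 0, -0.2467, -0.4126, 0.04, 73.33, 0, 0, 0, -0.2467, -0.4126, 0.04, 73.33, 0, 0, 0, -0.2467, -0.4126, 0.04, 73.33, 0, 0, 0, -0.2467, -0.4126, 0.04, 73.33, 0, 0, 0, -0.2467, -0.4126, 0.04]}}

```text
time_s: 2.15
tcp_pos: [0.5648, -0.3426, 0.2033]
ee_rot: [[-0.001, -0.054, 0.999], [-0.0, 0.999, 0.054], [-1.0, -0.0, -0.001]]
wrist_force: [0.8, 0.7, -0.6]
gripper_width: 0.46
```

Call:
{"api": "move_arm", "payload": {"increments": [0, 0, 0, 0, 0, 0, 0.04, 0, 0, 0, 0, 0, 0, 0.04, 0, 0, 0, 0, 0, 0, 0.04, 0, 0, 0, 0, 0, 0, 0.04]}}

```text
time_s: 2.48
tcp_pos: [0.5643, -0.3375, 0.2049]
ee_rot: [[-0.0, -0.059, 0.998], [0.0, 0.998, 0.059], [-1.0, 0.0, -0.0]]
wrist_force: [-0.4, 0.1, 0.0]
gripper_width: 0.463
```

Run:
```python
from h import *
s=r.sense(); print(s['tcp_pos'],s['joints'],np.degrees(np.arctan2(s['ee_rot'][1,1],s['ee_rot'][0,1])),s['wrist_force'])
cv2.imwrite("pics/w1.png",r.capture('wrist')[:,:,::-1])
# expected bar ends in the wrist view
T=r.calibration('wrist'); M=T['tool_from_camera']
for y in (-.055,.055):
    b=np.array([.5646,-.3385,.118])+y*np.array([np.cos(np.radians(183.3)),np.sin(np.radians(183.3)),0])
    t=s['ee_rot'].T@(b-s['tcp_pos']); c=M[:3,:3].T@(t-M[:3,3]); print(T['fx']*c[0]/c[2]+T['cx'],T['fy']*c[1]/c[2]+T['cy'])
```

```text
[ 0.56431483 -0.33750011  0.20486691] [-1.68235086e+01  2.49687061e+01  6.23917483e+00 -1.29571469e-02
 -7.12818268e+01 -6.97935042e+01] 93.37882702906504 [-0.38155761  0.05246121  0.00915132]
321.43478413057426 300.9137436392093
321.3955734601501 169.2584678926057
```

View pics/w1.png

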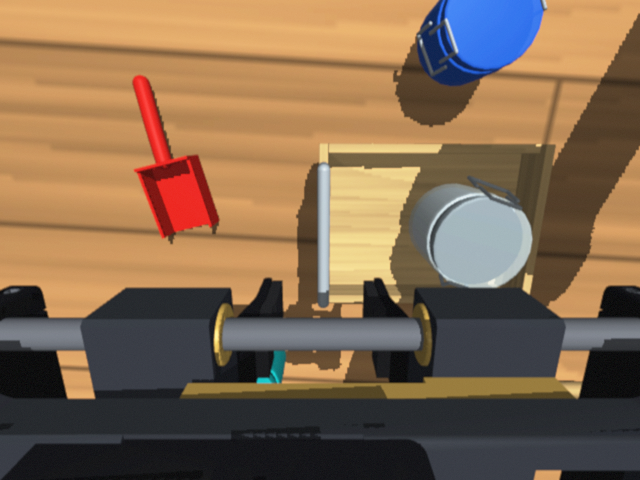

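The wrist view shows the bar at column 323, rows 165 to 305. I predicted 321 and 169 to 301, so they agree within 2 mm. I'll go down and close on it.

Call:
{"api": "move_arm", "payload": {"increments": [0, 0, 0, 0.015, 0.0007, 0, 0.04, 0, 0, 0, 0.035, 0.0007, 0, 0.04, 0, 0, 0, 0.055, 0.0007, 0, 0.04, 0, 0, 0, 0.073, 0.0007, 0, 0.04, 0, 0, 0, 0.087, 0.0007, 0, 0.04, 0, 0, 0, 0.095, 0.0007, 0, 0.04, 0, 0, 0, 0.097, 0.0007, 0, 0.04, 0, 0, 0, 0.097, 0.0007, 0, 0.04, 0, 0, 0, 0.097, 0.0007, 0, 0.04]}}

```text
time_s: 3.28
tcp_pos: [0.5653, -0.3379, 0.109]
ee_rot: [[0.002, -0.059, 0.998], [-0.001, 0.998, 0.059], [-1.0, -0.001, 0.002]]
wrist_force: [0.2, -0.1, 1.0]
gripper_width: 0.457
```

Call:
{"api": "move_arm", "payload": {"increments": [0, 0, 0, 0, 0, 0, 0.03, 0, 0, 0, 0, 0, 0, 0.02, 0, 0, 0, 0, 0, 0, 0.015, 0, 0, 0, 0, 0, 0, 0.012, 0, 0, 0, 0, 0, 0, 0.009, 0, 0, 0, 0, 0, 0, 0.0, 0, 0, 0, 0, 0, 0, 0.0, 0, 0, 0, 0, 0, 0, 0.0]}}

```text
time_s: 3.95
tcp_pos: [0.5645, -0.338, 0.1076]
ee_rot: [[-0.0, -0.058, 0.998], [0.0, 0.998, 0.058], [-1.0, 0.0, -0.0]]
wrist_force: [-0.3, 0.2, 0.1]
gripper_width: 0.022
```

Run:
```python
from h import *
s=r.sense(); print(s['time_s'],s['tcp_pos'],s['wrist_force'],s['moment'],s['gripper_width']*87)
cv2.imwrite("pics/w2.png",r.capture('wrist')[:,:,::-1])
cv2.imwrite("pics/s2.png",r.capture('scene')[100:340,120:520,::-1])
```

```text
3.95 [ 0.56447833 -0.33801834  0.10761602] [-0.30881034  0.24782596  0.10481832] [ 0.01956884 -0.23250955  0.00462103] 1.8727643344185474
```

View pics/w2.png

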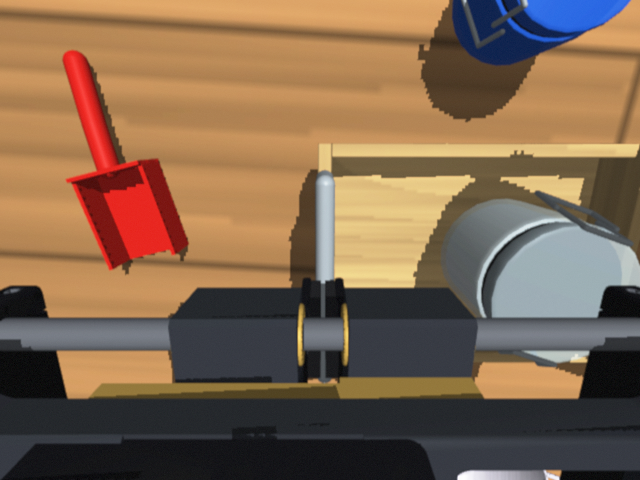

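View pics/s2.png

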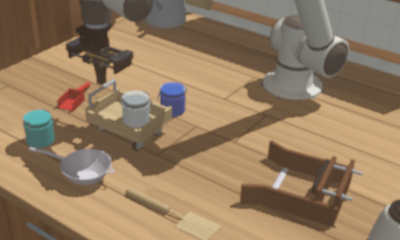

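Run:
```python
from h import *
s=r.sense(); print(s['gripper_width'])
a=cv2.imread('pics/w2.png')[150:400,240:420]
cv2.imwrite('pics/w2z.png',cv2.resize(a,None,fx=2.4,fy=2.4,interpolation=cv2.INTER_CUBIC)) if 0 else None
t=r.capture('top')[:,:,::-1]; b=t[180:300,360:500]
sc=cv2.imread('pics/s2.png')[30:160,50:200]
z=lambda i,f:cv2.resize(i,None,fx=f,fy=f,interpolation=cv2.INTER_CUBIC)
cv2.imwrite('pics/a.png',z(a,2.2)); cv2.imwrite('pics/b.png',z(b,5)); cv2.imwrite('pics/c.png',z(sc,4))
```

```text
0.009101749804267293
```

View pics/a.png

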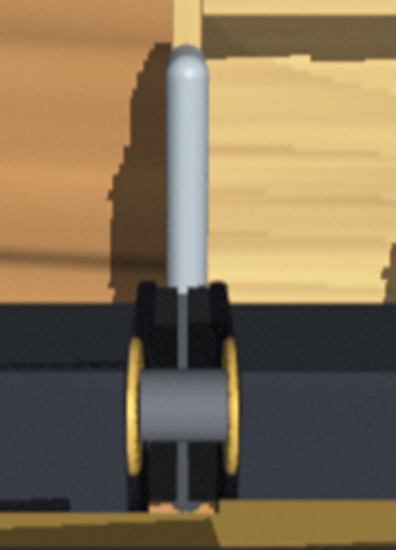

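View pics/b.png

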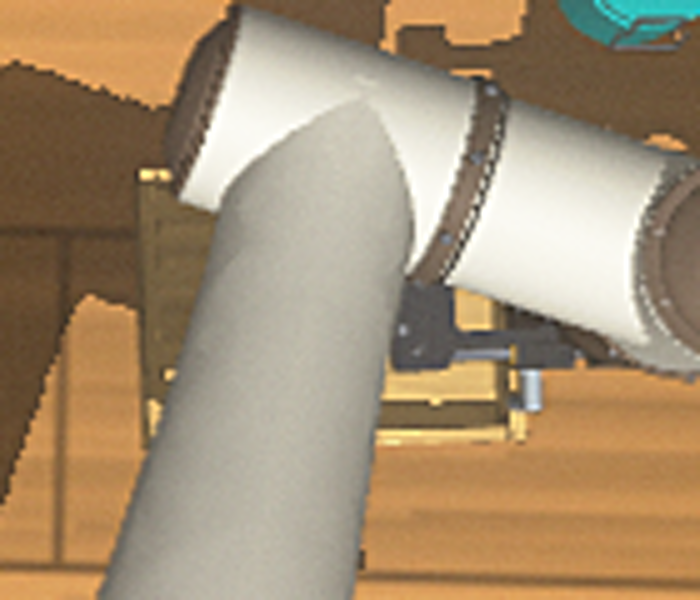

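View pics/c.png

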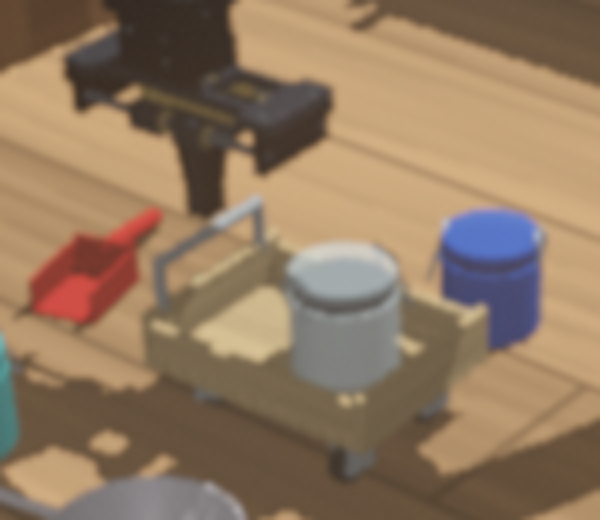

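Run:
```python
from h import *
c=r.calibration('scene'); K=np.array([[c['fx'],0,c['cx']],[0,c['fy'],c['cy']],[0,0,1]])
def pz(p):
    u=cv2.projectPoints(np.array([p],float),c['rvec'],c['tvec'],K,None)[0].ravel()
    return u, ((u-[170,130])+.5)*4-.5
h=np.radians(183.3); ey=np.array([np.cos(h),np.sin(h),0]); m=np.array([.5646,-.338,.118])
print('bar L',pz(m+.055*ey)[1],'mid',pz(m)[1],'R',pz(m-.055*ey)[1])
s=r.sense(); p=s['tcp_pos']; print('tcp',pz(p)[1],'tip',pz(p-[0,0,.008])[1],'body',pz(p+[0,0,.062])[1],p,s['gripper_width'])
```

```text
bar L [254.86426655 200.65634678] mid [206.71474815 230.32407208] R [156.34819628 261.35784096]
tcp [207.80451681 242.74623824] tip [208.53115364 252.2439901 ] body [202.03643734 167.35260865] [ 0.56450193 -0.33795671  0.10757392] 0.007709632912034135
```

The opening reads almost 0, and the scene view shows the closed fingertips about 33 mm higher than the stated tool geometry puts them. They're above the bar, so nothing has been gripped. I'll open, go down about 32 mm further and look again.

Call:
{"api": "move_arm", "payload": {"increments": [0, 0, 0, 0, 0, 0, 0.04, 0, 0, 0, 0, 0, 0, 0.04, 0, 0, 0, 0, 0, 0, 0.04, 0, 0, 0, 0, 0, 0, 0.04, 0, 0, 0, 0, 0, 0, 0.04, 0, 0, 0, 0, 0, 0, 0.04, 0, 0, 0, 0.005, 0, 0, 0.04, 0, 0, 0, 0.01, 0, 0, 0.04, 0, 0, 0, 0.015, 0, 0, 0.04, 0, 0, 0, 0.018, 0, 0, 0.04, 0, 0, 0, 0.02, 0, 0, 0.04, 0, 0, 0, 0.02, 0, 0, 0.04]}}

```text
time_s: 5.1
tcp_pos: [0.5641, -0.3378, 0.0867]
ee_rot: [[-0.001, -0.058, 0.998], [0.001, 0.998, 0.058], [-1.0, 0.001, -0.001]]
wrist_force: [0.6, 0.8, -0.2]
gripper_width: 0.462
```

Run:
```python
from h import *
s=r.sense(); print(s['time_s'],s['tcp_pos'],s['wrist_force'],s['gripper_width']*87)
z=lambda i,f:cv2.resize(i,None,fx=f,fy=f,interpolation=cv2.INTER_CUBIC)
cv2.imwrite('pics/c2.png',z(r.capture('scene')[130:260,170:320,::-1],4))
cv2.imwrite('pics/w3.png',r.capture('wrist')[:,:,::-1])
```

```text
5.1 [ 0.56410173 -0.33781634  0.08674295] [ 0.63634874  0.80118997 -0.21613083] 40.173912483471156
```

View pics/c2.png

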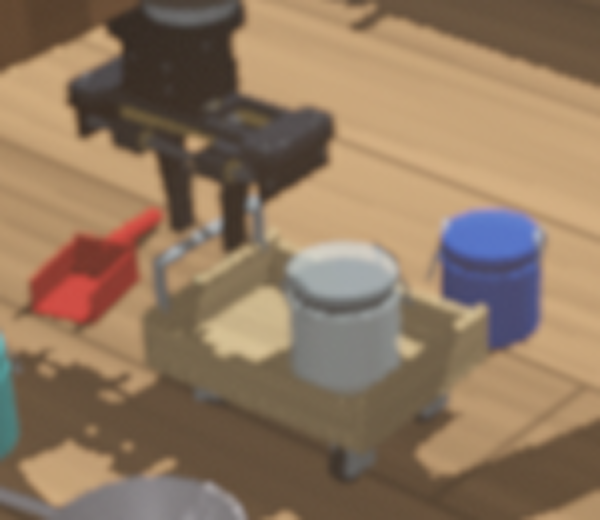

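View pics/w3.png

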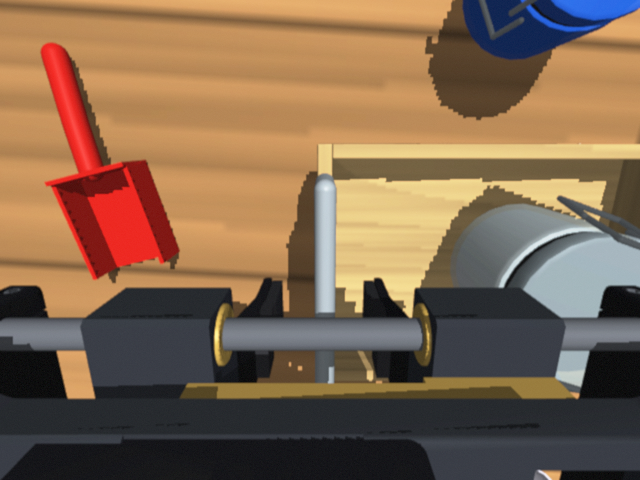

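Run:
```python
from h import *
c=r.calibration('scene'); K=np.array([[c['fx'],0,c['cx']],[0,c['fy'],c['cy']],[0,0,1]])
def pz(p):
    u=cv2.projectPoints(np.array([p],float),c['rvec'],c['tvec'],K,None)[0].ravel()
    return np.round(((u-[170,130])+.5)*4-.5,1)
f=np.array([-.058,.998,0])
for z in (.079,.09,.1,.11,.12):
  print(z,[pz(np.array([.5643,-.3378,z])+k*f) for k in (.025,-.025)])
```

```text
0.079 [array([236.9, 286.4]), array([184.9, 266.5])]
0.09 [array([236. , 273.4]), array([183.8, 253.7])]
0.1 [array([235.2, 261.6]), array([182.8, 241.9])]
0.11 [array([234.3, 249.7]), array([181.9, 230.1])]
0.12 [array([233.5, 237.7]), array([180.9, 218.2])]
```

Call:
{"api": "move_arm", "payload": {"increments": [0, 0, 0, 0.004, 0, 0, 0.04, 0, 0, 0, 0.008, 0, 0, 0.04, 0, 0, 0, 0.011, 0, 0, 0.04, 0, 0, 0, 0.011, 0, 0, 0.03, 0, 0, 0, 0.011, 0, 0, 0.02, 0, 0, 0, 0.011, 0, 0, 0.015, 0, 0, 0, 0.011, 0, 0, 0.012, 0, 0, 0, 0.011, 0, 0, 0.01, 0, 0, 0, 0.011, 0, 0, 0.008, 0, 0, 0, 0.011, 0, 0, 0.004, 0, 0, 0, 0.011, 0, 0, 0, 0, 0, 0, 0.011, 0, 0, 0]}}

```text
time_s: 6.2
tcp_pos: [0.5646, -0.338, 0.0768]
ee_rot: [[0.0, -0.058, 0.998], [-0.0, 0.998, 0.058], [-1.0, -0.0, 0.0]]
wrist_force: [0.3, 1.4, 0.8]
gripper_width: 0.099
```

Run:
```python
from h import *
s=r.sense(); print(s['time_s'],s['tcp_pos'],s['wrist_force'],s['gripper_width']*87,s['moment'])
z=lambda i,f:cv2.resize(i,None,fx=f,fy=f,interpolation=cv2.INTER_CUBIC)
cv2.imwrite('pics/c3.png',z(r.capture('scene')[130:260,170:320,::-1],4))
```

```text
6.2 [ 0.56458022 -0.33796033  0.07677176] [0.3185692  1.3553444  0.82832813] 8.636175262253984 [ 0.18357018 -0.13367981  0.02492158]
```

View pics/c3.png

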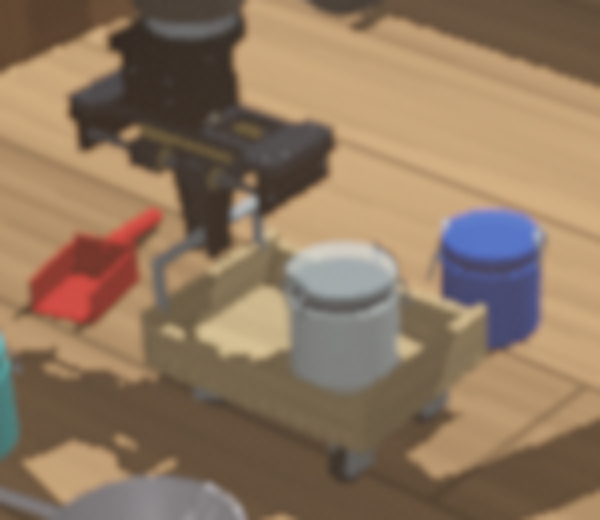

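Gripped: the opening reads 8.6 mm on the bar. Next is the straight push to bring the castors into trail.

Call:
{"api": "move_arm", "payload": {"increments": [0, 0, 0, 0, 0.001, 0, 0, 0, 0, 0, 0, 0.003, 0, 0, 0, 0, 0, 0, 0.006, 0, 0, 0, 0, 0, 0, 0.01, 0, 0, 0, 0, 0, 0, 0.015, 0, 0, 0, 0, 0, 0, 0.02, 0, 0, 0, 0, 0, 0, 0.025, 0, 0, 0, 0, 0, 0, 0.03, 0, 0, 0, 0, 0, 0, 0.035, 0, 0, 0, 0, 0, 0, 0.04, 0, 0, 0, 0, 0, 0, 0.045, 0, 0, 0, 0, 0, 0, 0.05, 0, 0]}}

```text
time_s: 7.25
tcp_pos: [0.5616, -0.2876, 0.0768]
ee_rot: [[0.0, -0.058, 0.998], [-0.0, 0.998, 0.058], [-1.0, -0.0, 0.0]]
wrist_force: [-0.2, -1.0, 2.2]
gripper_width: 0.097
```

Run:
```python
from h import *
s=r.sense(); print(s['time_s'],s['tcp_pos'],s['wrist_force'],s['gripper_width']*87,s['moment'])
z=lambda i,f:cv2.resize(i,None,fx=f,fy=f,interpolation=cv2.INTER_CUBIC)
cv2.imwrite('pics/c4.png',z(r.capture('scene')[130:280,180:330,::-1],4))
```

```text
7.25 [ 0.56164156 -0.28755393  0.07677473] [-0.15605341 -0.99879929  2.23654221] 8.454084732982356 [-0.18943583 -0.00894844 -0.00703887]
```

View pics/c4.png

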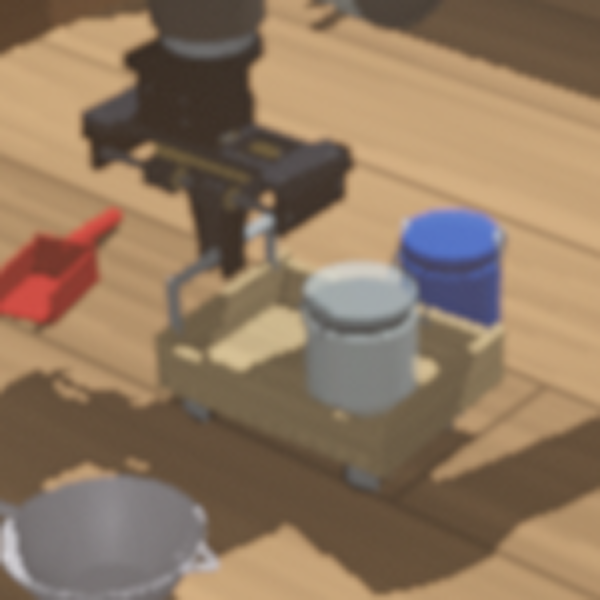

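Call:
{"api": "move_arm", "payload": {"increments": [0, 0, 0, 0, 0.004, 0, 0, 0, 0, 0, 0, 0.01, 0, 0, 0, 0, 0, 0, 0.017, 0, 0, 0, 0, 0, 0, 0.024, 0, 0, 0, 0, 0, 0, 0.031, 0, 0, 0, 0, 0, 0, 0.038, 0, 0, 0, 0, 0, 0, 0.045, 0, 0, 0, 0, 0, 0, 0.052, 0, 0, 0, 0, 0, 0, 0.059, 0, 0, 0, 0, 0, 0, 0.066, 0, 0, 0, 0, 0, 0, 0.073, 0, 0, 0, 0, 0, 0, 0.08, 0, 0]}}

```text
time_s: 8.3
tcp_pos: [0.557, -0.2075, 0.0767]
ee_rot: [[0.0, -0.058, 0.998], [-0.0, 0.998, 0.058], [-1.0, -0.0, 0.0]]
wrist_force: [-0.7, -1.2, 3.9]
gripper_width: 0.102
```

Run:
```python
from h import *
s=r.sense(); print(s['time_s'],s['tcp_pos'],s['wrist_force'],s['gripper_width']*87,s['moment'])
z=lambda i,f:cv2.resize(i,None,fx=f,fy=f,interpolation=cv2.INTER_CUBIC)
cv2.imwrite('pics/c5.png',z(r.capture('scene')[150:300,210:360,::-1],4))
h=np.radians(93.3); f=np.array([np.cos(h),np.sin(h)])
b=np.array([.5646,-.338])+.13*f
sm=np.array([.5094,.2243])
H=np.radians(100); X=np.array([np.cos(H),np.sin(H)]); Y=np.array([-X[1],X[0]])
print('bar now',b,'bay x,y',(b-sm)@X,(b-sm)@Y)
for bx in (-.30,):
    t=sm+bx*X; d=t-b; n=np.array([f[1],-f[0]])
    print('fwd',d@f,'right',d@n)
```

```text
8.3 [ 0.55701299 -0.20749707  0.07670771] [-0.70436671 -1.1586277   3.89176827] 8.86363960958218 [-0.24824114 -0.08168451  0.01773409]
bar now [ 0.55711668 -0.20821556] bay x,y -0.43423059448597595 0.028113786512927733
fwd 0.1365939429086905 right 0.012261005212070283
```

View pics/c5.png

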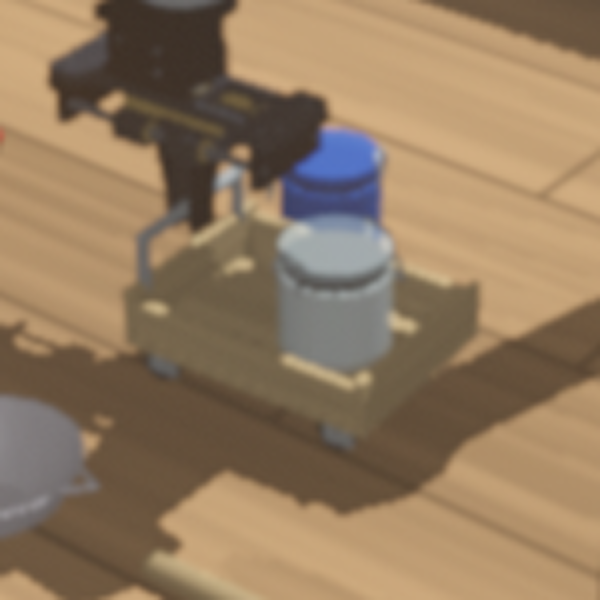

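Call:
{"api": "move_arm", "payload": {"increments": [-0.03, 0, 0, 0, 0.0057, 0.0001, 0, -0.13, 0, 0, 0, 0.0114, 0.0002, 0, -0.29, 0, 0, 0, 0.0171, 0.0005, 0, -0.5, 0, 0, 0, 0.0228, 0.0009, 0, -0.75, 0, 0, 0, 0.0285, 0.0014, 0, -1.05, 0, 0, 0, 0.0342, 0.0019, 0, -1.38, 0, 0, 0, 0.0398, 0.0025, 0, -1.74, 0, 0, 0, 0.0455, 0.0032, 0, -2.12, 0, 0, 0, 0.0512, 0.0039, 0, -2.52, 0, 0, 0, 0.0569, 0.0046, 0, -2.93, 0, 0, 0, 0.0626, 0.0054, 0, -3.35, 0, 0, 0, 0.0683, 0.0062, 0]}}

```text
time_s: 9.35
tcp_pos: [0.5594, -0.1391, 0.0767]
ee_rot: [[0.0, -0.117, 0.993], [0.0, 0.993, 0.117], [-1.0, -0.0, 0.0]]
wrist_force: [0.3, -1.3, 4.1]
gripper_width: 0.103
```

Call:
{"api": "move_arm", "payload": {"increments": [-0.42, 0, 0, 0, 0.0056, 0.0011, 0, -0.83, 0, 0, 0, 0.0113, 0.0022, 0, -1.23, 0, 0, 0, 0.0169, 0.0033, 0, -1.61, 0, 0, 0, 0.0226, 0.0043, 0, -1.97, 0, 0, 0, 0.0282, 0.0053, 0, -2.3, 0, 0, 0, 0.0339, 0.0062, 0, -2.6, 0, 0, 0, 0.0395, 0.0071, 0, -2.85, 0, 0, 0, 0.0451, 0.0079, 0, -3.06, 0, 0, 0, 0.0508, 0.0086, 0, -3.22, 0, 0, 0, 0.0565, 0.0092, 0, -3.32, 0, 0, 0, 0.0621, 0.0097, 0, -3.35, 0, 0, 0, 0.0678, 0.0101, 0]}}

```text
time_s: 10.35
tcp_pos: [0.5615, -0.0706, 0.0767]
ee_rot: [[0.0, -0.174, 0.985], [-0.0, 0.985, 0.174], [-1.0, -0.0, 0.0]]
wrist_force: [0.7, -0.3, 3.2]
gripper_width: 0.105
```

Run:
```python
from h import *
s=r.sense(); print(s['time_s'],s['tcp_pos'],s['wrist_force'],s['gripper_width']*87,s['moment'],np.degrees(np.arctan2(s['ee_rot'][1,1],s['ee_rot'][0,1])))
z=lambda i,f:cv2.resize(i,None,fx=f,fy=f,interpolation=cv2.INTER_CUBIC)
t=r.capture('top')[:,:,::-1]; cv2.imwrite('pics/t6.png',t)
cv2.imwrite('pics/t6z.png',z(t[180:320,170:410],3.3))
cv2.imwrite('pics/c6.png',z(r.capture('scene')[160:340,260:500,::-1],3.3))
sm=np.array([.5094,.2243]);b=s['tcp_pos'][:2]
H=np.radians(100); X=np.array([np.cos(H),np.sin(H)]); Y=np.array([-X[1],X[0]])
print((b-sm)@X,(b-sm)@Y)
```

```text
10.35 [ 0.56153461 -0.07057156  0.076676  ] [ 0.66830503 -0.27106388  3.20130754] 9.139431002879395 [-0.23951312 -0.29937111 -0.03723891] 100.02020710496976
-0.29944487856667407 -0.00013866167502669987
```

View pics/t6z.png

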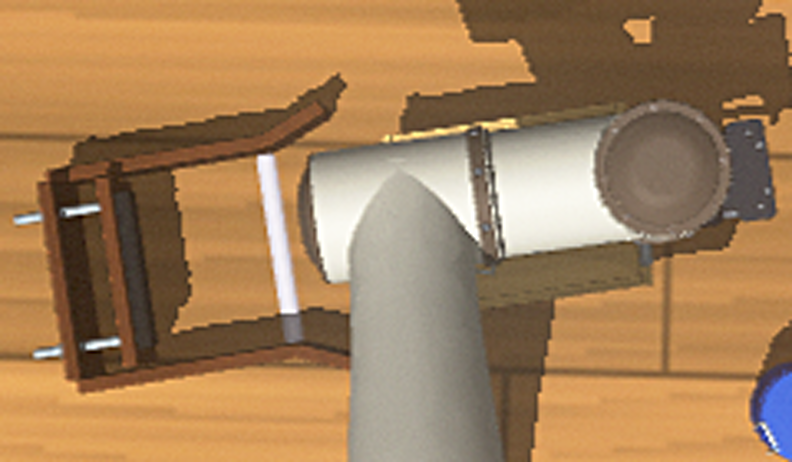

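View pics/c6.png

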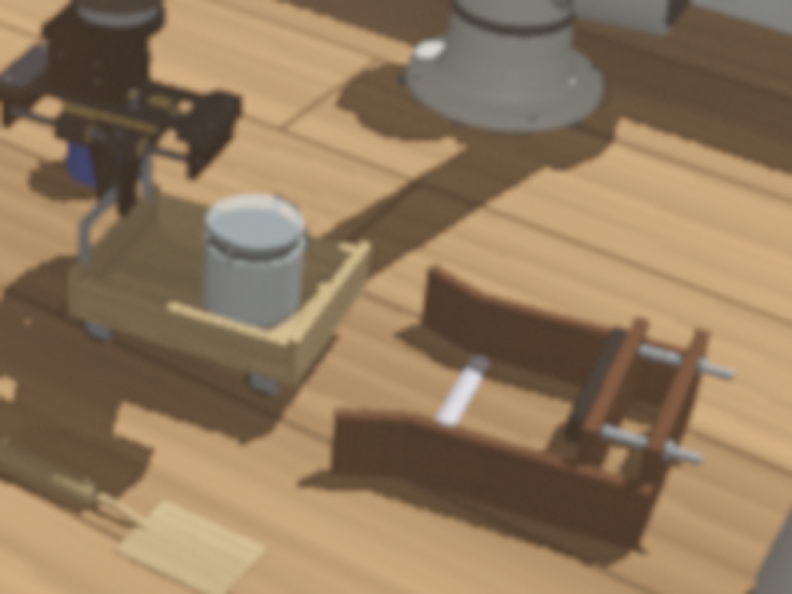

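Run:
```python
from h import *
z=cv2.resize(cv2.imread('pics/t6.png')[195:290,280:390],None,fx=7,fy=7,interpolation=cv2.INTER_CUBIC)
cv2.imwrite('pics/t6y.png',z)
```

```text
(no output)
```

View pics/t6y.png

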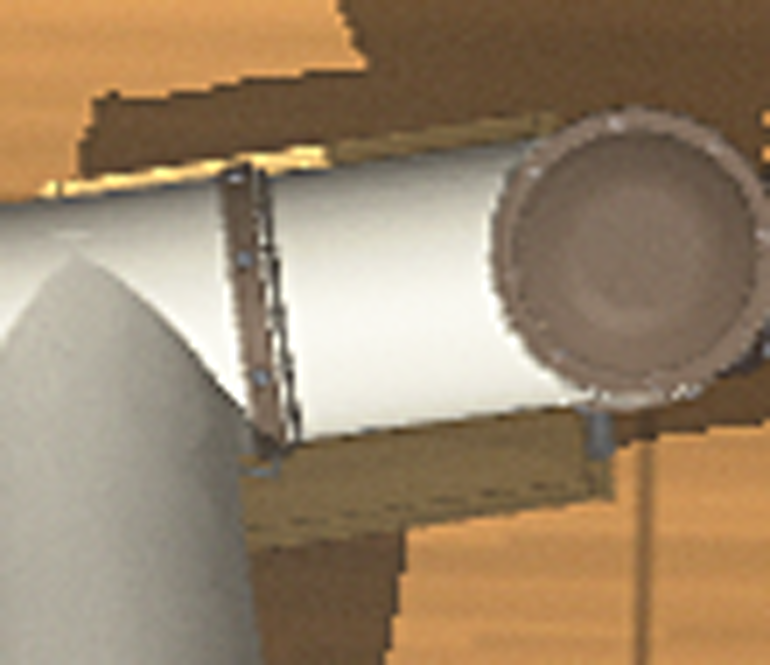

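Run:
```python
from h import *
C=lambda p,z: ray('top',zp(p,7,(280,195)),z)[:2]
sm=np.array([.5094,.2243])
H=np.radians(100); X=np.array([np.cos(H),np.sin(H)]); Y=np.array([-X[1],X[0]])
for n,p,z in [('noseR',(40,187),.085),('R1',(180,170),.078),('R2',(330,147),.078),('R3',(540,115),.078),('L1',(260,550),.078),('L2',(400,527),.078),('L3',(570,502),.078),('rearL',(612,495),.085)]:
    q=C(p,z); print(n,q,'bay',np.round([(q-sm)@X*1e3,(q-sm)@Y*1e3],1))
```

```text
noseR [0.60077822 0.13267316] bay [-106.1  -74.1]
R1 [0.60914373 0.07996256] bay [-159.5  -73.2]
R2 [0.61943306 0.02286542] bay [-217.5  -73.4]
R3 [ 0.63376056 -0.05706756] bay [-298.7  -73.6]
L1 [0.4650735  0.04537714] bay [-168.5   74.7]
L2 [ 0.47521467 -0.00763404] bay [-222.5   73.9]
L3 [ 0.48641699 -0.07203053] bay [-287.8   74.1]
rearL [ 0.48954249 -0.08754187] bay [-303.7   73.7]
```

The caddy is centred within 0.5 mm and square to the bay, with its nose about 105 mm before the sill. Driving straight in.

Call:
{"api": "move_arm", "payload": {"increments": [0, 0, 0, 0, 0.003, 0, 0, 0, 0, 0, 0, 0.008, 0, 0, 0, 0, 0, 0, 0.0135, 0, 0, 0, 0, 0, 0, 0.019, 0, 0, 0, 0, 0, 0, 0.0245, 0, 0, 0, 0, 0, 0, 0.03, 0, 0, 0, 0, 0, 0, 0.0355, 0, 0, 0, 0, 0, 0, 0.041, 0, 0, 0, 0, 0, 0, 0.0465, 0, 0, 0, 0, 0, 0, 0.052, 0, 0, 0, 0, 0, 0, 0.057, 0, 0, 0, 0, 0, 0, 0.062, 0, 0]}}

```text
time_s: 11.45
tcp_pos: [0.5506, -0.0095, 0.0767]
ee_rot: [[0.0, -0.174, 0.985], [-0.0, 0.985, 0.174], [-1.0, -0.0, 0.0]]
wrist_force: [1.0, -0.7, 3.2]
gripper_width: 0.107
```

Call:
{"api": "move_arm", "payload": {"increments": [0, 0, 0, 0, 0.005, 0, 0, 0, 0, 0, 0, 0.01, 0, 0, 0, 0, 0, 0, 0.015, 0, 0, 0, 0, 0, 0, 0.0195, 0, 0, 0, 0, 0, 0, 0.024, 0, 0, 0, 0, 0, 0, 0.028, 0, 0, 0, 0, 0, 0, 0.032, 0, 0, 0, 0, 0, 0, 0.0355, 0, 0, 0, 0, 0, 0, 0.039, 0, 0, 0, 0, 0, 0, 0.042, 0, 0, 0, 0, 0, 0, 0.045, 0, 0, 0, 0, 0, 0, 0.048, 0, 0]}}

```text
time_s: 12.45
tcp_pos: [0.5423, 0.0374, 0.0767]
ee_rot: [[-0.0, -0.174, 0.985], [-0.0, 0.985, 0.174], [-1.0, -0.0, -0.0]]
wrist_force: [1.4, -1.1, 3.4]
gripper_width: 0.103
```

```bash
cat >> h.py <<'E'
def rep():
    s=r.sense(); sm=np.array([.5094,.2243]);b=s['tcp_pos'][:2]
    H=np.radians(100); X=np.array([np.cos(H),np.sin(H)]); Y=np.array([-X[1],X[0]]); F=s['wrist_force'][:2]
    print('t',s['time_s'],'bar bay mm',np.round([(b-sm)@X*1e3,(b-sm)@Y*1e3],2),'F bay',np.round([F@X,F@Y,s['wrist_force'][2]],2),'w',s['gripper_width']*87,'yaw',np.degrees(np.arctan2(s['ee_rot'][1,1],s['ee_rot'][0,1])),'z',s['tcp_pos'][2])
E
python3 - <<'E'
from h import *
rep()
z=lambda i,f:cv2.resize(i,None,fx=f,fy=f,interpolation=cv2.INTER_CUBIC)
cv2.imwrite('pics/c7.png',z(r.capture('scene')[190:340,330:510,::-1],4))
E
```

```text
t 12.45 bar bay mm [-1.8975e+02  7.0000e-02] F bay [-1.33 -1.24  3.37] w 8.940821209956955 yaw 100.00302857093082 z 0.07667255872986892
```

View pics/c7.png

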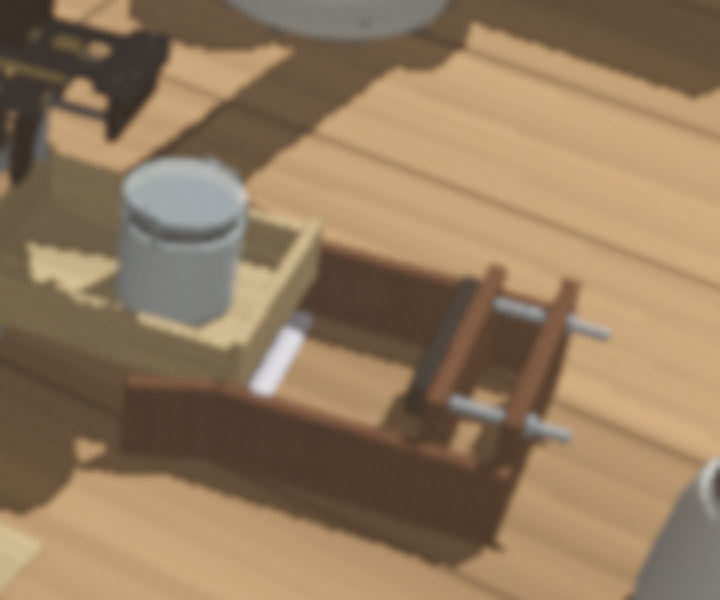

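Call:
{"api": "move_arm", "payload": {"increments": [0, 0, 0, 0, 0.0025, 0, 0, 0, 0, 0, 0, 0.005, 0, 0, 0, 0, 0, 0, 0.0075, 0, 0, 0, 0, 0, 0, 0.01, 0, 0, 0, 0, 0, 0, 0.0125, 0, 0, 0, 0, 0, 0, 0.015, 0, 0, 0, 0, 0, 0, 0.0175, 0, 0, 0, 0, 0, 0, 0.02, 0, 0, 0, 0, 0, 0, 0.022, 0, 0, 0, 0, 0, 0, 0.024, 0, 0, 0, 0, 0, 0, 0.026, 0, 0, 0, 0, 0, 0, 0.028, 0, 0]}}

```text
time_s: 13.5
tcp_pos: [0.5373, 0.0647, 0.0766]
ee_rot: [[-0.0, -0.173, 0.985], [-0.0, 0.985, 0.173], [-1.0, -0.0, -0.0]]
wrist_force: [0.6, -1.1, 3.8]
gripper_width: 0.102
```

Call:
{"api": "move_arm", "payload": {"increments": [0, 0, 0, 0, 0.002, 0, 0, 0, 0, 0, 0, 0.004, 0, 0, 0, 0, 0, 0, 0.006, 0, 0, 0, 0, 0, 0, 0.008, 0, 0, 0, 0, 0, 0, 0.01, 0, 0, 0, 0, 0, 0, 0.012, 0, 0, 0, 0, 0, 0, 0.014, 0, 0, 0, 0, 0, 0, 0.016, 0, 0, 0, 0, 0, 0, 0.018, 0, 0, 0, 0, 0, 0, 0.02, 0, 0]}}

```text
time_s: 14.33
tcp_pos: [0.534, 0.0846, 0.0767]
ee_rot: [[-0.0, -0.174, 0.985], [-0.0, 0.985, 0.174], [-1.0, -0.0, -0.0]]
wrist_force: [-0.1, -1.0, 2.9]
gripper_width: 0.102
```

Run:
```python
from h import *
rep()
```

```text
t 14.3333 bar bay mm [-1.4184e+02  7.0000e-02] F bay [-0.93  0.26  2.92] w 8.86141553680416 yaw 100.01777147065057 z 0.07666835104696582
```

Call:
{"api": "move_arm", "payload": {"increments": [0, 0, 0, 0, 0.0017, 0, 0, 0, 0, 0, 0, 0.0034, 0, 0, 0, 0, 0, 0, 0.005, 0, 0, 0, 0, 0, 0, 0.0065, 0, 0, 0, 0, 0, 0, 0.008, 0, 0, 0, 0, 0, 0, 0.0095, 0, 0, 0, 0, 0, 0, 0.011, 0, 0, 0, 0, 0, 0, 0.0125, 0, 0, 0, 0, 0, 0, 0.014, 0, 0, 0, 0, 0, 0, 0.0155, 0, 0, 0, 0, 0, 0, 0.017, 0, 0, 0, 0, 0, 0, 0.0185, 0, 0]}}

```text
time_s: 15.33
tcp_pos: [0.5307, 0.1028, 0.0766]
ee_rot: [[-0.0, -0.174, 0.985], [-0.0, 0.985, 0.174], [-1.0, -0.0, -0.0]]
wrist_force: [-0.1, 0.1, 3.6]
gripper_width: 0.104
```

Call:
{"api": "move_arm", "payload": {"increments": [0, 0, 0, 0, 0.0012, 0, 0, 0, 0, 0, 0, 0.0024, 0, 0, 0, 0, 0, 0, 0.0035, 0, 0, 0, 0, 0, 0, 0.0045, 0, 0, 0, 0, 0, 0, 0.0055, 0, 0, 0, 0, 0, 0, 0.0065, 0, 0, 0, 0, 0, 0, 0.0075, 0, 0, 0, 0, 0, 0, 0.0085, 0, 0]}}

```text
time_s: 16.0
tcp_pos: [0.5293, 0.1111, 0.0766]
ee_rot: [[-0.0, -0.174, 0.985], [0.0, 0.985, 0.174], [-1.0, 0.0, -0.0]]
wrist_force: [-0.8, 0.2, 4.4]
gripper_width: 0.106
```

Run:
```python
from h import *
rep()
z=lambda i,f:cv2.resize(i,None,fx=f,fy=f,interpolation=cv2.INTER_CUBIC)
cv2.imwrite('pics/c8.png',z(r.capture('scene')[190:340,330:510,::-1],4))
```

```text
t 16.0 bar bay mm [-1.149e+02  6.000e-02] F bay [0.3  0.73 4.4 ] w 9.21722857895302 yaw 100.00508149963731 z 0.07664179610733599
```

View pics/c8.png

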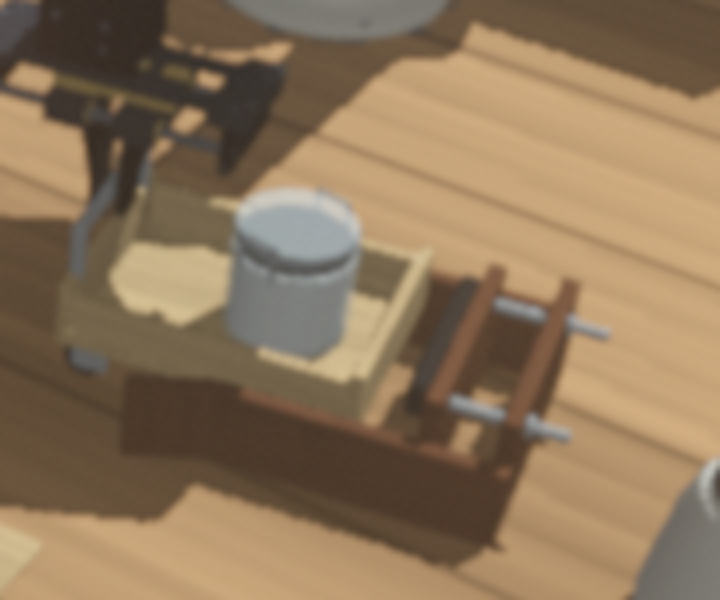

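Call:
{"api": "move_arm", "payload": {"increments": [0, 0, 0, 0, 0.001, 0, 0, 0, 0, 0, 0, 0.002, 0, 0, 0, 0, 0, 0, 0.003, 0, 0, 0, 0, 0, 0, 0.004, 0, 0, 0, 0, 0, 0, 0.005, 0, 0, 0, 0, 0, 0, 0.006, 0, 0, 0, 0, 0, 0, 0.007, 0, 0, 0, 0, 0, 0, 0.008, 0, 0, 0, 0, 0, 0, 0.009, 0, 0, 0, 0, 0, 0, 0.0098, 0, 0, 0, 0, 0, 0, 0.0106, 0, 0, 0, 0, 0, 0, 0.0112, 0, 0]}}

```text
time_s: 17.05
tcp_pos: [0.5273, 0.1222, 0.0766]
ee_rot: [[-0.0, -0.174, 0.985], [0.0, 0.985, 0.174], [-1.0, 0.0, -0.0]]
wrist_force: [0.6, -0.5, 4.1]
gripper_width: 0.099
```

Call:
{"api": "move_arm", "payload": {"increments": [0, 0, 0, 0, 0.0005, 0, 0, 0, 0, 0, 0, 0.001, 0, 0, 0, 0, 0, 0, 0.0015, 0, 0, 0, 0, 0, 0, 0.002, 0, 0]}}

```text
time_s: 17.38
tcp_pos: [0.527, 0.1241, 0.0767]
ee_rot: [[0.0, -0.174, 0.985], [0.0, 0.985, 0.174], [-1.0, 0.0, 0.0]]
wrist_force: [0.6, -1.1, 3.9]
gripper_width: 0.104
```

Run:
```python
from h import *
rep()
```

```text
t 17.3833 bar bay mm [-1.0175e+02  4.0000e-02] F bay [-1.17 -0.43  3.86] w 9.091010811001802 yaw 100.00363150035557 z 0.07668262128284885
```

Call:
{"api": "move_arm", "payload": {"increments": [0, 0, 0, 0, 0.0005, 0, 0, 0, 0, 0, 0, 0.001, 0, 0, 0, 0, 0, 0, 0.0015, 0, 0, 0, 0, 0, 0, 0.002, 0, 0]}}

```text
time_s: 17.72
tcp_pos: [0.5266, 0.1261, 0.0766]
ee_rot: [[-0.0, -0.174, 0.985], [0.0, 0.985, 0.174], [-1.0, 0.0, -0.0]]
wrist_force: [-1.1, 0.2, 3.9]
gripper_width: 0.095
```

Call:
{"api": "move_arm", "payload": {"increments": [0, 0, 0, 0, 0.0004, 0, 0, 0, 0, 0, 0, 0.0008, 0, 0, 0, 0, 0, 0, 0.0012, 0, 0]}}

```text
time_s: 17.97
tcp_pos: [0.5264, 0.1272, 0.0766]
ee_rot: [[-0.0, -0.174, 0.985], [-0.0, 0.985, 0.174], [-1.0, -0.0, -0.0]]
wrist_force: [-0.1, -0.9, 3.1]
gripper_width: 0.102
```

Call:
{"api": "move_arm", "payload": {"increments": [0, 0, 0, 0, 0.0004, 0, 0, 0, 0, 0, 0, 0.0008, 0, 0, 0, 0, 0, 0, 0.0012, 0, 0]}}

```text
time_s: 18.22
tcp_pos: [0.5263, 0.1284, 0.0767]
ee_rot: [[0.0, -0.174, 0.985], [0.0, 0.985, 0.174], [-1.0, 0.0, 0.0]]
wrist_force: [-0.4, -0.6, 4.2]
gripper_width: 0.099
```

Call:
{"api": "move_arm", "payload": {"increments": [0, 0, 0, 0, 0.0004, 0, 0, 0, 0, 0, 0, 0.0008, 0, 0, 0, 0, 0, 0, 0.0012, 0, 0]}}

```text
time_s: 18.47
tcp_pos: [0.526, 0.1296, 0.0767]
ee_rot: [[0.0, -0.174, 0.985], [-0.0, 0.985, 0.174], [-1.0, -0.0, 0.0]]
wrist_force: [0.8, -0.8, 4.6]
gripper_width: 0.103
```

Call:
{"api": "move_arm", "payload": {"increments": [0, 0, 0, 0, 0.0004, 0, 0, 0, 0, 0, 0, 0.0008, 0, 0, 0, 0, 0, 0, 0.0012, 0, 0]}}

```text
time_s: 18.72
tcp_pos: [0.5258, 0.1308, 0.0767]
ee_rot: [[0.0, -0.174, 0.985], [0.0, 0.985, 0.174], [-1.0, 0.0, 0.0]]
wrist_force: [-0.6, 0.1, 3.4]
gripper_width: 0.104
```

Run:
```python
from h import *
rep()
z=lambda i,f:cv2.resize(i,None,fx=f,fy=f,interpolation=cv2.INTER_CUBIC)
im=r.capture('top'); cv2.imwrite('pics/t9.png',im[:,:,::-1])
cv2.imwrite('pics/t9z.png',z(im[195:305,170:300,::-1],5))
cv2.imwrite('pics/c9.png',z(r.capture('scene')[190:340,330:510,::-1],4))
```

```text
t 18.7167 bar bay mm [-9.494e+01  6.000e-02] F bay [0.19 0.55 3.43] w 9.068488463411333 yaw 100.00473747086642 z 0.07665379428543559
```

View pics/c9.png

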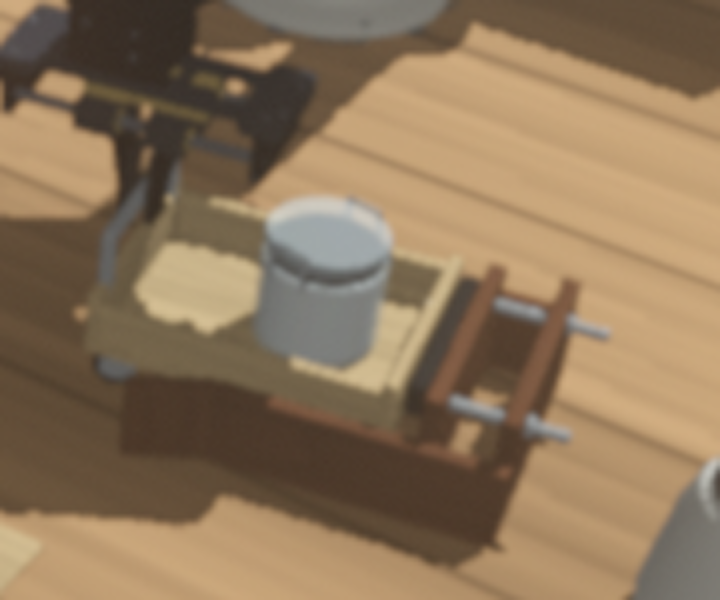

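View pics/t9z.png

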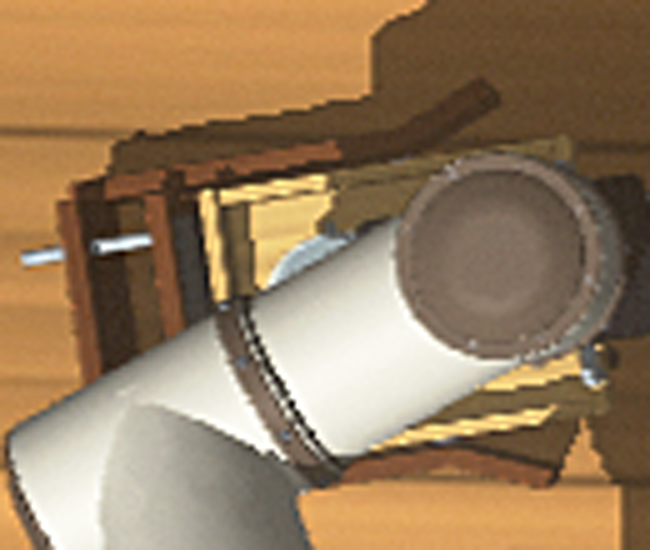

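Call:
{"api": "move_arm", "payload": {"increments": [0, 0, 0, 0, 0.0003, 0, 0, 0, 0, 0, 0, 0.0006, 0, 0, 0, 0, 0, 0, 0.0009, 0, 0]}}

```text
time_s: 19.07
tcp_pos: [0.5257, 0.1316, 0.0767]
ee_rot: [[0.0, -0.174, 0.985], [0.0, 0.985, 0.174], [-1.0, 0.0, 0.0]]
wrist_force: [-0.1, -0.5, 3.3]
gripper_width: 0.102
```

Call:
{"api": "move_arm", "payload": {"increments": [0, 0, 0, 0, 0.0003, 0, 0, 0, 0, 0, 0, 0.0006, 0, 0, 0, 0, 0, 0, 0.0009, 0, 0]}}

```text
time_s: 19.32
tcp_pos: [0.5255, 0.1325, 0.0766]
ee_rot: [[-0.0, -0.174, 0.985], [-0.0, 0.985, 0.174], [-1.0, -0.0, -0.0]]
wrist_force: [0.0, -1.0, 3.9]
gripper_width: 0.099
```

Call:
{"api": "move_arm", "payload": {"increments": [0, 0, 0, 0, 0.0003, 0, 0, 0, 0, 0, 0, 0.0006, 0, 0, 0, 0, 0, 0, 0.0009, 0, 0]}}

```text
time_s: 19.57
tcp_pos: [0.5254, 0.1331, 0.0767]
ee_rot: [[0.0, -0.174, 0.985], [-0.0, 0.985, 0.174], [-1.0, -0.0, -0.0]]
wrist_force: [1.0, -3.2, 3.6]
gripper_width: 0.099
```

Call:
{"api": "move_arm", "payload": {"increments": [0, 0, 0, 0, 0.0003, 0, 0, 0, 0, 0, 0, 0.0006, 0, 0]}}

```text
time_s: 19.73
tcp_pos: [0.5254, 0.1335, 0.0767]
ee_rot: [[0.0, -0.174, 0.985], [-0.001, 0.985, 0.174], [-1.0, -0.001, -0.0]]
wrist_force: [0.5, -3.5, 3.6]
gripper_width: 0.099
```

Call:
{"api": "move_arm", "payload": {"increments": [0, 0, 0, 0, 0.0002, 0, 0, 0, 0, 0, 0, 0.0004, 0, 0, 0, 0, 0, 0, 0.0006, 0, 0]}}

```text
time_s: 19.98
tcp_pos: [0.5253, 0.134, 0.0767]
ee_rot: [[-0.0, -0.174, 0.985], [-0.001, 0.985, 0.174], [-1.0, -0.001, -0.0]]
wrist_force: [2.9, -4.9, 3.5]
gripper_width: 0.1
```

Call:
{"api": "move_arm", "payload": {"increments": [0, 0, 0, 0, 0.0, 0, 0, 0, 0, 0, 0, 0.0, 0, 0, 0, 0, 0, 0, 0.0, 0, 0, 0, 0, 0, 0, 0, 0, 0]}}

```text
time_s: 20.32
tcp_pos: [0.5253, 0.134, 0.0767]
ee_rot: [[0.0, -0.174, 0.985], [-0.001, 0.985, 0.174], [-1.0, -0.001, -0.0]]
wrist_force: [1.3, -5.1, 3.2]
gripper_width: 0.104
```

Call:
{"api": "move_arm", "payload": {"increments": [0, 0, 0, 0, 0.0003, 0, 0, 0, 0, 0, 0, 0.0006, 0, 0, 0, 0, 0, 0, 0.0006, 0, 0, 0, 0, 0, 0, 0.0006, 0, 0, 0, 0, 0, 0, 0.0006, 0, 0, 0, 0, 0, 0, 0.0006, 0, 0, 0, 0, 0, 0, 0.0006, 0, 0, 0, 0, 0, 0, 0.0006, 0, 0, 0, 0, 0, 0, 0.0006, 0, 0, 0, 0, 0, 0, 0.0006, 0, 0]}}

```text
time_s: 21.15
tcp_pos: [0.5253, 0.1343, 0.0767]
ee_rot: [[0.0, -0.174, 0.985], [-0.001, 0.985, 0.174], [-1.0, -0.001, -0.0]]
wrist_force: [2.1, -5.2, 3.8]
gripper_width: 0.098
```

Run:
```python
from h import *
rep()
```

```text
t 21.15 bar bay mm [-9.134e+01  1.000e-02] F bay [-5.54 -1.19  3.76] w 8.500739093930928 yaw 100.00201267197166 z 0.0766835054632707
```

Call:
{"api": "move_arm", "payload": {"increments": [0, 0, 0, 0, -0.0001, 0, 0, 0, 0, 0, 0, -0.0002, 0, 0, 0, 0, 0, 0, -0.0003, 0, 0, 0, 0, 0, 0, -0.0004, 0, 0, 0, 0, 0, 0, -0.0005, 0, 0, 0, 0, 0, 0, -0.0006, 0, 0, 0, 0, 0, 0, -0.0007, 0, 0, 0, 0, 0, 0, -0.0008, 0, 0, 0, 0, 0, 0, -0.0008, 0, 0, 0, 0, 0, 0, -0.0008, 0, 0]}}

```text
time_s: 21.98
tcp_pos: [0.5253, 0.1342, 0.0767]
ee_rot: [[0.0, -0.174, 0.985], [-0.0, 0.985, 0.174], [-1.0, -0.0, 0.0]]
wrist_force: [2.5, -4.6, 3.8]
gripper_width: 0.103
```

Call:
{"api": "move_arm", "payload": {"increments": [0, 0, 0, 0, 0.0, 0, 0, 0, 0, 0, 0, 0.0, 0, 0]}}

```text
time_s: 22.15
tcp_pos: [0.5253, 0.1343, 0.0767]
ee_rot: [[0.0, -0.174, 0.985], [-0.0, 0.985, 0.174], [-1.0, -0.0, 0.0]]
wrist_force: [1.8, -4.6, 3.4]
gripper_width: 0.1
```

Call:
{"api": "move_arm", "payload": {"increments": [0, 0, 0, 0, 0.0, 0, 0, 0, 0, 0, 0, 0.0, 0, 0]}}

```text
time_s: 22.32
tcp_pos: [0.5254, 0.1343, 0.0767]
ee_rot: [[0.0, -0.174, 0.985], [-0.0, 0.985, 0.174], [-1.0, -0.0, 0.0]]
wrist_force: [2.7, -5.6, 2.9]
gripper_width: 0.098
```

Call:
{"api": "move_arm", "payload": {"increments": [0, 0, 0, 0, -0.0001, 0, 0, 0, 0, 0, 0, -0.0002, 0, 0, 0, 0, 0, 0, -0.0003, 0, 0, 0, 0, 0, 0, -0.0004, 0, 0, 0, 0, 0, 0, -0.0005, 0, 0, 0, 0, 0, 0, -0.0006, 0, 0]}}

```text
time_s: 22.82
tcp_pos: [0.5253, 0.134, 0.0767]
ee_rot: [[0.0, -0.174, 0.985], [0.0, 0.985, 0.174], [-1.0, 0.0, 0.0]]
wrist_force: [2.2, -3.4, 3.9]
gripper_width: 0.101
```

Call:
{"api": "move_arm", "payload": {"increments": [0, 0, 0, 0, -0.0001, 0, 0, 0, 0, 0, 0, -0.0002, 0, 0, 0, 0, 0, 0, -0.0003, 0, 0, 0, 0, 0, 0, -0.0004, 0, 0]}}

```text
time_s: 23.15
tcp_pos: [0.5253, 0.1336, 0.0767]
ee_rot: [[0.0, -0.174, 0.985], [0.0, 0.985, 0.174], [-1.0, 0.0, 0.0]]
wrist_force: [0.6, -2.6, 3.5]
gripper_width: 0.101
```

Run:
```python
from h import *
rep()
```

```text
t 23.15 bar bay mm [-9.207e+01  6.000e-02] F bay [-2.7  -0.17  3.46] w 8.789393053472711 yaw 100.0061836729805 z 0.07665651880977192
```

Call:
{"api": "move_arm", "payload": {"increments": [0, 0, 0, 0, -0.0001, 0, 0, 0, 0, 0, 0, -0.0001, 0, 0, 0, 0, 0, 0, -0.0002, 0, 0, 0, 0, 0, 0, -0.0002, 0, 0, 0, 0, 0, 0, -0.0003, 0, 0, 0, 0, 0, 0, -0.0003, 0, 0]}}

```text
time_s: 23.65
tcp_pos: [0.5254, 0.1333, 0.0766]
ee_rot: [[-0.0, -0.174, 0.985], [0.0, 0.985, 0.174], [-1.0, 0.0, 0.0]]
wrist_force: [1.3, -0.8, 3.6]
gripper_width: 0.097
```

Call:
{"api": "move_arm", "payload": {"increments": [0, 0, 0, 0, 0, 0, 0, 0, 0, 0, 0, 0, 0, 0]}}

```text
time_s: 23.82
tcp_pos: [0.5254, 0.1332, 0.0767]
ee_rot: [[0.0, -0.174, 0.985], [0.0, 0.985, 0.174], [-1.0, 0.0, 0.0]]
wrist_force: [0.9, -1.8, 3.8]
gripper_width: 0.104
```

Call:
{"api": "move_arm", "payload": {"increments": [0, 0, 0, 0, 0, 0, 0, 0, 0, 0, 0, 0, 0, 0]}}

```text
time_s: 23.98
tcp_pos: [0.5254, 0.1332, 0.0767]
ee_rot: [[-0.0, -0.174, 0.985], [0.0, 0.985, 0.174], [-1.0, 0.0, -0.0]]
wrist_force: [0.7, -0.9, 4.9]
gripper_width: 0.104
```

Call:
{"api": "move_arm", "payload": {"increments": [0, 0, 0, 0, 0, 0, 0, 0, 0, 0, 0, 0, 0, 0]}}

```text
time_s: 24.15
tcp_pos: [0.5254, 0.1331, 0.0767]
ee_rot: [[-0.0, -0.174, 0.985], [0.0, 0.985, 0.174], [-1.0, 0.0, -0.0]]
wrist_force: [0.9, -0.5, 4.3]
gripper_width: 0.101
```

Call:
{"api": "move_arm", "payload": {"increments": [0, 0, 0, 0, 0, 0, 0.01, 0, 0, 0, 0, 0, 0, 0.0105, 0, 0, 0, 0, 0, 0, 0.011, 0, 0, 0, 0, 0, 0, 0.0115, 0, 0, 0, 0, 0, 0, 0.012, 0, 0, 0, 0, 0, 0, 0.0125, 0, 0, 0, 0, 0, 0, 0.013, 0, 0, 0, 0, 0, 0, 0.0135, 0, 0, 0, 0, 0, 0, 0.014, 0, 0, 0, 0, 0, 0, 0.014, 0, 0, 0, 0, 0, 0, 0.014, 0, 0, 0, 0, 0, 0, 0.014]}}

```text
time_s: 25.15
tcp_pos: [0.5254, 0.1331, 0.0767]
ee_rot: [[0.0, -0.174, 0.985], [0.0, 0.985, 0.174], [-1.0, 0.0, 0.0]]
wrist_force: [1.3, 0.1, -0.4]
gripper_width: 0.157
```

Run:
```python
from h import *
rep()
z=lambda i,f:cv2.resize(i,None,fx=f,fy=f,interpolation=cv2.INTER_CUBIC)
cv2.imwrite('pics/c10.png',z(r.capture('scene')[190:340,330:510,::-1],4))
im=r.capture('wrist')[:,:,::-1]; cv2.imwrite('pics/w10.png',im)
```

```text
t 25.15 bar bay mm [-9.257e+01  7.000e-02] F bay [-0.16 -1.27 -0.44] w 13.684213918731182 yaw 100.00661271767721 z 0.07666803656526947
```

View pics/c10.png

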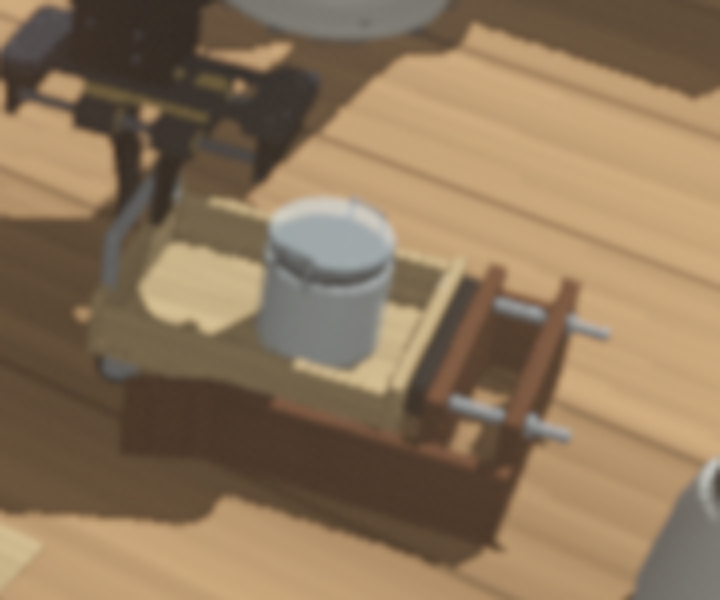

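View pics/w10.png

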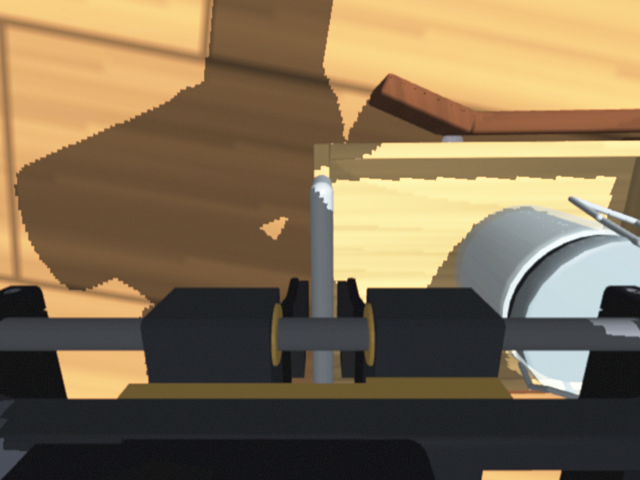

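The bar is still centred between the opened pads (column about 322), so the caddy didn't visibly roll back. To make sure the nose rests on the buffer, I'll nudge the bar lightly from behind with the loose finger and then ease off slowly.

Call:
{"api": "move_arm", "payload": {"increments": [0, 0, 0, 0, 0.0003, 0, 0.014, 0, 0, 0, 0, 0.0006, 0, 0.014, 0, 0, 0, 0, 0.0009, 0, 0.014, 0, 0, 0, 0, 0.0012, 0, 0.014, 0, 0, 0, 0, 0.0015, 0, 0.014, 0, 0, 0, 0, 0.0018, 0, 0.014]}}

```text
time_s: 25.75
tcp_pos: [0.5251, 0.1349, 0.0766]
ee_rot: [[-0.0, -0.174, 0.985], [-0.0, 0.985, 0.174], [-1.0, -0.0, -0.0]]
wrist_force: [-0.6, -0.2, -0.6]
gripper_width: 0.168
```

Call:
{"api": "move_arm", "payload": {"increments": [0, 0, 0, 0, 0.0002, 0, 0.014, 0, 0, 0, 0, 0.0004, 0, 0.014]}}

```text
time_s: 25.92
tcp_pos: [0.525, 0.1351, 0.0767]
ee_rot: [[-0.0, -0.174, 0.985], [-0.0, 0.985, 0.174], [-1.0, -0.0, -0.0]]
wrist_force: [0.7, -2.0, 0.6]
gripper_width: 0.158
```

Call:
{"api": "move_arm", "payload": {"increments": [0, 0, 0, 0, 0.0002, 0, 0.014, 0, 0, 0, 0, 0.0004, 0, 0.014]}}

```text
time_s: 26.08
tcp_pos: [0.525, 0.1354, 0.0767]
ee_rot: [[-0.0, -0.174, 0.985], [-0.001, 0.985, 0.174], [-1.0, -0.001, -0.0]]
wrist_force: [0.9, -3.1, 0.3]
gripper_width: 0.157
```

Call:
{"api": "move_arm", "payload": {"increments": [0, 0, 0, 0, 0.0002, 0, 0.014, 0, 0, 0, 0, 0.0004, 0, 0.014]}}

```text
time_s: 26.25
tcp_pos: [0.525, 0.1357, 0.0767]
ee_rot: [[0.0, -0.174, 0.985], [-0.001, 0.985, 0.174], [-1.0, -0.001, -0.0]]
wrist_force: [1.6, -3.3, -0.3]
gripper_width: 0.158
```

Call:
{"api": "move_arm", "payload": {"increments": [0, 0, 0, 0, 0, 0, 0.014, 0, 0, 0, 0, 0, 0, 0.014, 0, 0, 0, 0, 0, 0, 0.014, 0, 0, 0, 0, 0, 0, 0.014, 0, 0, 0, 0, -0.0001, 0, 0.014, 0, 0, 0, 0, -0.0002, 0, 0.014, 0, 0, 0, 0, -0.0003, 0, 0.014, 0, 0, 0, 0, -0.0004, 0, 0.014, 0, 0, 0, 0, -0.0005, 0, 0.014, 0, 0, 0, 0, -0.0006, 0, 0.014, 0, 0, 0, 0, -0.0007, 0, 0.014, 0, 0, 0, 0, -0.0008, 0, 0.014]}}

```text
time_s: 27.25
tcp_pos: [0.525, 0.1355, 0.0766]
ee_rot: [[0.0, -0.174, 0.985], [0.0, 0.985, 0.174], [-1.0, 0.0, 0.0]]
wrist_force: [1.1, -1.4, 0.1]
gripper_width: 0.166
```

Call:
{"api": "move_arm", "payload": {"increments": [0, 0, 0, 0, 0, 0, 0.014, 0, 0, 0, 0, -0.0001, 0, 0.014, 0, 0, 0, 0, -0.0001, 0, 0.014, 0, 0, 0, 0, -0.0002, 0, 0.014, 0, 0, 0, 0, -0.0002, 0, 0.014, 0, 0, 0, 0, -0.0003, 0, 0.014, 0, 0, 0, 0, -0.0003, 0, 0.014, 0, 0, 0, 0, -0.0004, 0, 0.014, 0, 0, 0, 0, -0.0004, 0, 0.014, 0, 0, 0, 0, -0.0005, 0, 0.014, 0, 0, 0, 0, -0.0005, 0, 0.014, 0, 0, 0, 0, -0.0006, 0, 0.014]}}

```text
time_s: 28.25
tcp_pos: [0.5251, 0.1347, 0.0766]
ee_rot: [[-0.0, -0.174, 0.985], [0.0, 0.985, 0.174], [-1.0, 0.0, -0.0]]
wrist_force: [-0.9, -0.1, 0.4]
gripper_width: 0.158
```

Call:
{"api": "move_arm", "payload": {"increments": [0, 0, 0, 0, -0.0001, 0, 0.014, 0, 0, 0, 0, -0.0001, 0, 0.014, 0, 0, 0, 0, -0.0002, 0, 0.014, 0, 0, 0, 0, -0.0002, 0, 0.014, 0, 0, 0, 0, -0.0003, 0, 0.014, 0, 0, 0, 0, -0.0003, 0, 0.014, 0, 0, 0, 0, -0.0003, 0, 0.014]}}

```text
time_s: 28.83
tcp_pos: [0.5252, 0.1344, 0.0767]
ee_rot: [[0.0, -0.174, 0.985], [0.0, 0.985, 0.174], [-1.0, 0.0, 0.0]]
wrist_force: [0.1, -0.4, -0.7]
gripper_width: 0.165
```

Call:
{"api": "move_arm", "payload": {"increments": [0, 0, 0, 0, -0.0003, 0, 0.016, 0, 0, 0, 0, -0.0006, 0, 0.018, 0, 0, 0, 0, -0.0009, 0, 0.02, 0, 0, 0, 0, -0.0012, 0, 0.025, 0, 0, 0, 0, -0.0012, 0, 0.03, 0, 0, 0, 0, -0.0012, 0, 0.035, 0, 0, 0, 0, -0.0012, 0, 0.04, 0, 0, 0, 0, -0.0012, 0, 0.04, 0, 0, 0, -0.003, -0.0012, 0, 0.04, 0, 0, 0, -0.008, -0.0012, 0, 0.04, 0, 0, 0, -0.015, -0.0012, 0, 0.04, 0, 0, 0, -0.025, -0.0012, 0, 0.04]}}

```text
time_s: 29.83
tcp_pos: [0.5251, 0.133, 0.102]
ee_rot: [[-0.001, -0.174, 0.985], [-0.0, 0.985, 0.174], [-1.0, -0.0, -0.001]]
wrist_force: [0.3, 0.8, -0.1]
gripper_width: 0.46
```

Call:
{"api": "move_arm", "payload": {"increments": [0, 0, 0, -0.012, 0, 0, 0.04, 0, 0, 0, -0.025, 0, 0, 0.04, 0, 0, 0, -0.04, 0, 0, 0.04, 0, 0, 0, -0.06, 0, 0, 0.04, 0, 0, 0, -0.08, 0, 0, 0.04, 0, 0, 0, -0.1, 0, 0, 0.04, 0, 0, 0, -0.12, 0, 0, 0.04, 0, 0, 0, -0.13, -0.03, 0, 0.04, 0, 0, 0, -0.13, -0.07, 0, 0.04, 0, 0, 0, -0.13, -0.11, 0, 0.04, 0, 0, 0, -0.13, -0.15, 0, 0.04, 0, 0, 0, -0.13, -0.19, 0, 0.04]}}

```text
time_s: 30.83
tcp_pos: [0.5585, -0.0555, 0.2333]
ee_rot: [[0.002, -0.175, 0.985], [0.0, 0.985, 0.175], [-1.0, -0.0, 0.002]]
wrist_force: [-0.3, 0.6, -0.3]
gripper_width: 0.457
```

Call:
{"api": "move_arm", "payload": {"increments": [0, 0, 0, 0, -0.04, 0, 0.04, 0, 0, 0, 0, -0.08, 0, 0.04, 0, 0, 0, 0, -0.12, 0, 0.04, 0, 0, 0, 0, -0.14, 0, 0.04, 0, 0, 0, 0, -0.14, 0, 0.04]}}

```text
time_s: 31.25
tcp_pos: [0.5828, -0.1958, 0.2321]
ee_rot: [[0.0, -0.169, 0.986], [-0.001, 0.986, 0.169], [-1.0, -0.001, 0.0]]
wrist_force: [-0.5, 0.4, -0.2]
gripper_width: 0.461
```

Run:
```python
from h import *
rep()
z=lambda i,f:cv2.resize(i,None,fx=f,fy=f,interpolation=cv2.INTER_CUBIC)
im=r.capture('top'); cv2.imwrite('pics/t11.png',im[:,:,::-1])
cv2.imwrite('pics/t11z.png',z(im[195:305,170:320,::-1],5))
im=r.capture('scene');cv2.imwrite('pics/s11.png',im[:,:,::-1])
cv2.imwrite('pics/c11.png',z(im[190:340,330:510,::-1],4))
```

```text
t 31.25 bar bay mm [-426.5     0.62] F bay [ 0.48  0.46 -0.21] w 40.10581760006978 yaw 99.71744599067752 z 0.23211269289393494
```

View pics/c11.png

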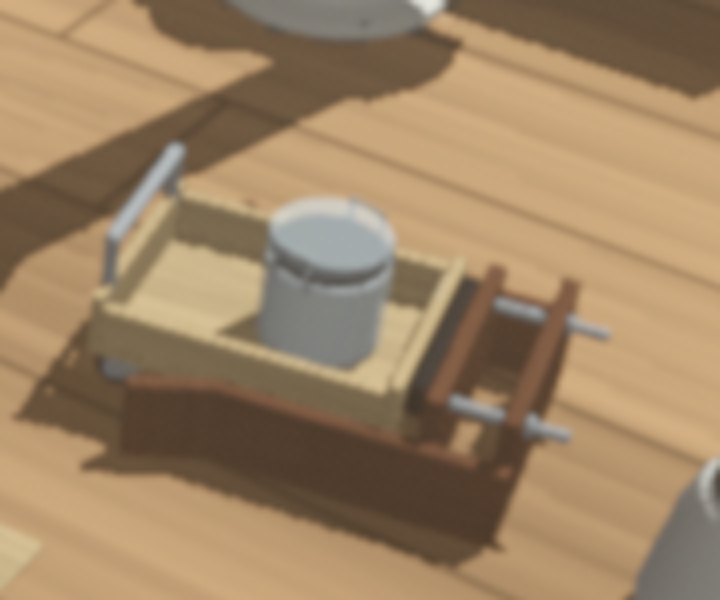

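View pics/t11z.png

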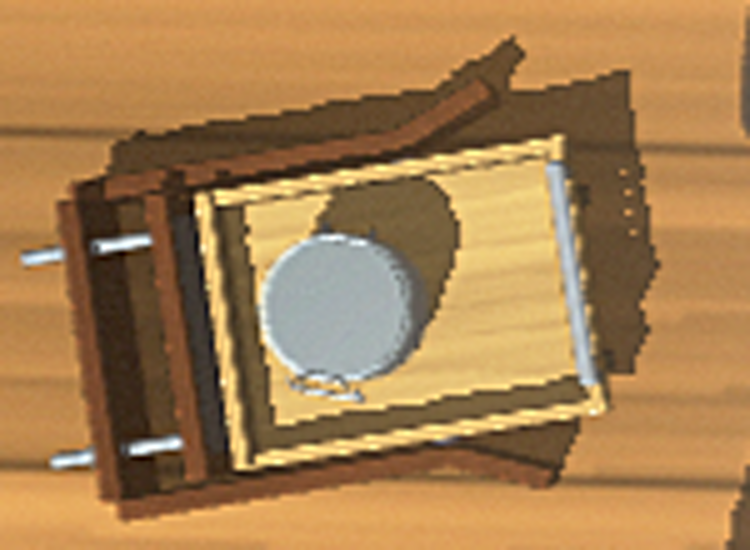

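View pics/t11.png

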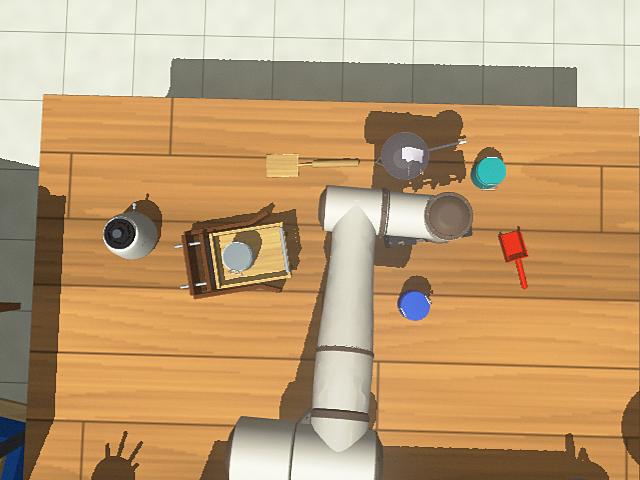

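```bash
python3 - <<'E'
from h import *
C=lambda p,z: ray('top',zp(p,5,(170,195)),z)[:2]
sm=np.array([.5094,.2243])
H=np.radians(100); X=np.array([np.cos(H),np.sin(H)]); Y=np.array([-X[1],X[0]])
for n,p,z in [('noseR',(197,195),.085),('noseL',(240,470),.085),('rearR',(565,136),.085),('rearL',(605,412),.085),('bar1',(553,163),.12),('bar2',(590,383),.12)]:
    q=C(p,z); print(n,'bay',np.round([(q-sm)@X*1e3,(q-sm)@Y*1e3],1))
E
python3 - <<'E'
import sys; sys.path.insert(0,'.')
from h import *
a=cv2.imread('pics/t11.png')[195:305,170:320].astype(int); b=r.capture('top')[:,:,::-1][195:305,170:320].astype(int)
print('changed px',(abs(a-b).max(2)>25).sum())
r.sense()
E
```

```text
noseR bay [ 99.7 -71.7]
noseL bay [97.2 76.3]
rearR bay [-98.8 -73.8]
rearL bay [-98.8  74.5]
bar1 bay [-93.5 -57.9]
bar2 bay [-96.1  57.9]
changed px 75
```

Run:
```python
from h import *
a=cv2.imread('pics/t11.png')[195:305,170:320].astype(int); b=r.capture('top')[:,:,::-1]
cv2.imwrite('pics/t12.png',b)
m=abs(a-b[195:305,170:320].astype(int)).max(2)>25
y,x=np.nonzero(m); print(len(x),np.percentile(x,[0,25,50,75,100]),np.percentile(y,[0,25,50,75,100]))
cv2.imwrite('pics/t12z.png',cv2.resize(b[195:305,170:320],None,fx=5,fy=5,interpolation=cv2.INTER_CUBIC))
z=lambda i,f:cv2.resize(i,None,fx=f,fy=f,interpolation=cv2.INTER_CUBIC)
cv2.imwrite('pics/c12.png',z(r.capture('scene')[190:340,330:510,::-1],4))
print(np.abs(cv2.imread('pics/c12.png').astype(int)-cv2.imread('pics/c11.png')).max(2)[:, 80:600].mean())
```

```text
86 [146. 147. 147. 148. 149.] [  0.     8.    15.    24.75 101.  ]
0.810099358974359
```

View pics/t12z.png

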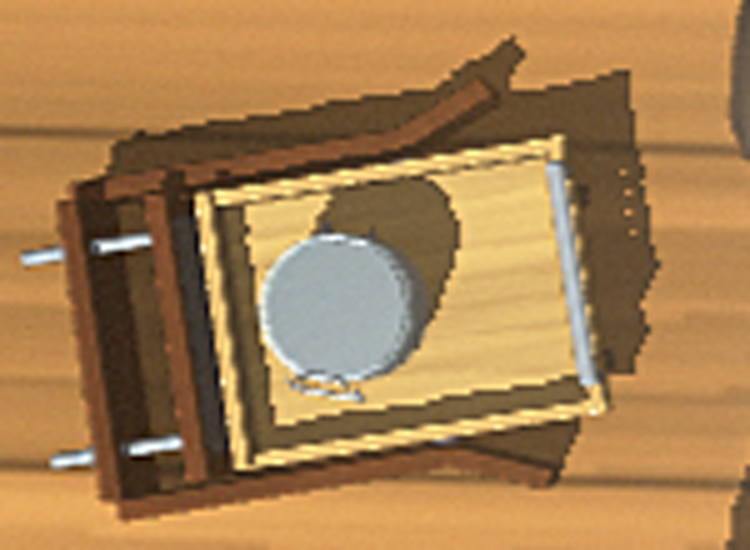

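```bash
python3 -c "
from station import r
print(r.finish_job())"
```

```text
the job is handed in; nothing more can be done
None
```

The caddy is parked in the bay with its nose against the buffer, and I handed the job in at about 31.5 s of the 67 s allowed.

**What I did**
- I gripped the hoop handle and pushed the caddy 130 mm straight so the castors could swing into trail.
- I then steered it about 6.7° onto the bay's axis and drove straight in over the sill.
- I felt for the buffer at about 5 mm/s and slower, pressed with roughly 5 N for about a second, eased off slowly and let go. I then nudged the bar lightly from behind (about 3 N), eased off again and withdrew.

**Last checks**
- **At rest:** the last two top views show the caddy still, with only the arm's edge changing. No force is left on the tool.
- **Position:** the nose measures 97–100 mm behind the sill, centred within about 2.5 mm. It looks square to within about 1°.
- **Surroundings:** the jar is upright, and the fence and the other things look unmoved.

**What disagreed or wasn't confirmed**
- **Fingers:** they sit about 33 mm higher than the stated tool geometry says. My first grip closed above the bar without touching it, so I went lower.
- **Buffer position:** by touch and arm position it is at about 103 mm, while the camera puts it at about 99 mm.
- **Castors:** I saw the right-hand ones trailing earlier on the way. At the end only one wheel shows, partly hidden, so the trail of all four rests on the straight final run.
- **Nose contact:** whether the nose still touches was judged by force during the nudge. The cameras can't resolve it.

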